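# Fit the snap ring over a shaker's drive stub and hold it spread at the groove

### The job

The orbital shaker's platform is off and a new bearing sits on its drive stub. Take the snap-ring pliers from their holder, hook the snap ring that lies on the blue mat, spread it, and slide it over the stub down to the groove, gently against the bearing. Finish right there, still squeezing the pliers so that the ring stays spread, level and at the groove, round the stub; touch the ring with nothing but the pliers, and leave the petri dish, the slide box and the worn bearing where they are.

Things in the scene. Friction and masses are not known exactly. Their poses are not given: they have to be found in the camera images.
- pliers: Snap-ring pliers, 140 g, standing jaws down in the holder: steel, two blue grips on top. Origin at the pivot; z up, y across the handles (line along which they are squeezed), x through the flat thickness; front and back are alike. Side plates 30 mm (y) x 16 mm (x), 16 mm up and down from the pivot. Squeezing the grips opens the tips: each grip 1 mm inward moves each tip 1.07 mm outward
- grip (a point): Point on the pliers midway between the grips where to squeeze them, from above, along pliers y; 62 mm above the pivot. Here the outer faces bulge: 58 mm apart at rest, 36 mm at the stop. The grips are 12 mm thick in x and reach from 22 mm below to 26 mm above this point
- tips (a point): Point on the pliers midway between the tip ends, 68 mm below the pivot (at the stop the ends rise to 66 mm below it). Tips 5 mm thick in x; outer faces together 9 mm apart in y at rest, 34 mm at the stop, where they stand upright. 3.2 mm above the end each tip has an outward step that comes to lie over the ring
- pliers_left (a joint): Squeeze angle of either half of the pliers (they move alike): 0 rad at rest, 0.185 at the stop, up to which the ring is to be spread. A spring parts the grips: 5 N each at rest, 8 N at the stop, about 14 N with the ring on; a grip of 25 to 40 N squeezes them to the stop. At 0.04 (grips 53 mm apart) the pliers can be carried and the tips still enter the ring's gap
- ring: Dark steel snap ring, 24 g, flat on the mat, 4 mm thick, inner diameter 37, outer 49 mm, open on its +x side. Origin: middle of the circle, at the underside; z up; it goes with the ring's back when the arms spread. Fully spread, the ring clears the stub best with the stub's axis 2 mm from the origin along +x
- gap (a point): Middle of the ring's gap, at the underside, 22.5 mm from the ring's origin along its +x. Two lugs, 8 mm (x) by 6 mm (y), bound a gap 20.8 mm wide in y at rest. To hook the ring: tips down here, ends 1 mm above the mat, pliers y along ring y (either way round), then squeeze slowly, letting the hand rise if the tips press on the mat (else the ring tilts); the spring force carries the ring
- ring_left (a joint): How far the arm on the ring's +y side is spread: 0 rad relaxed, about 0.15 with the pliers at their stop (lugs then 34 mm apart, about 1 mm clear of the stub all round)
- ring_right (a joint): The same for the arm on the -y side
- groove (a point): On the axis of the upright drive stub at the top face of the bearing, which is the lower side of the groove; z up. Groove 5 mm high, 35 mm in diameter; above it the stub is 38 mm in diameter for 6 mm, then narrows to 33 mm in the top 3 mm; its top is 14 mm above this point. The bearing below is 68 mm across, 15 mm high
- crank: The shaker's turning crank disc with the stub and bearing, standing 12 mm off the shaker's axis at any angle; stiff (0.5 N m), it stays where it is. Origin on the shaker's axis at table height
- holder: Fixed grey block, 60 mm (y) x 40 mm (x) x 72 mm high, with a slot along y that holds the pliers upright; lift them straight up by 75 mm or more to clear it. Origin at the middle of its underside. The jaws are free to open in the slot
- mat: Fixed light-blue work mat 180 mm (x) x 200 mm (y), 2 mm thick; origin at the middle of its underside
- shaker: Fixed white orbital shaker without its platform, 260 mm (x) x 240 mm (y), deck 80 mm above the table; four platform mounts 22 mm high at its corners. Origin at the middle of its underside
- petri_dish: Bystander: closed petri dish, 90 mm across, 16 mm high; origin at its underside
- slide_box: Bystander: teal slide box 32 x 85 x 28 mm; origin at its underside
- worn_bearing: Bystander: the old bearing, 68 mm across, 15 mm high; origin at its underside
Not all that is in view belongs to the job. What is shaped like the pliers but brown is not meant. Several things look just like the ring: the one meant starts nearest to the robot's base.

How it is judged:
On the way:
1. the ring hangs spread on the pliers, lifted clear of the mat (height (world z) of ring above 0.03 m and value of joint each of ring_left, ring_right above 0.08 rad and contact force between pliers and ring above 1 N), for 0.2 s.
At the end, for the whole second after the job is handed in: Ring round the stub at the groove (underside -1.5 to 2.5 mm from the bearing's top, origin within 7 mm of the axis, tilt under 0.12 rad), still, both arms spread over 0.08 rad by the pliers (over 1 N), the pliers gripped by the fingers (over 3 N) (z of ring in the frame of groove between -0.0015 and 0.0025 m and horizontal distance between ring and groove below 0.007 m and angle between ring's own z axis and vertical below 0.12 rad and value of joint each of ring_left, ring_right above 0.08 rad and contact force between pliers and ring above 1 N and contact force between the fingers and pliers above 3 N and linear speed of ring below 0.02 m/s); the arm keeps its last pose, push and grip.
It fails at once if the robot's fingers or arm push the ring (contact force between any of the fingers, the arm and ring above 0.5 N).
It fails at once if the ring is rammed against the bearing or stub (contact force between ring and crank above 35 N).
It fails at once if a bystander is disturbed (distance of any of petri_dish, slide_box, worn_bearing from where it was at the start of the episode above 0.02 m).
It also fails if it takes over 51 s, if anything falls off the work surface, if the arm or the gripper's body presses on something with over 40 N, if the wrist force passes 120 N, or if a joint passes its speed limit or range.

### The arm

A 7-joint arm with a two-finger parallel gripper is mounted at the origin on the work surface. World frame = base frame: x ahead of the robot, y to its left, z up, the work surface at z = 0. Lengths are in m, angles in rad, forces in N, time in s.
With the tool pointing down it reaches from about 0.425 to 0.875 m from the base axis. Payload 4.7 kg.
Tool frame: the origin (TCP) lies at the very end of the fingers, on their centre line; the grasp point (between the pads) lies 19 mm behind it; z points along the fingers, y is the direction in which the jaws open and shut (so a half turn about z gives the same grasp; the last joint's range is limited). The gripper opens to 87 mm and grips with 3 to 60 N. Pads are 19 mm wide; open, the fingers measure 117 mm over their backs; the gripper's body (75 mm by 190 mm) begins 51 mm behind the grasp point.
Start: joints at [-1.27, 0.321, -0.07, 1.45, 0.023, 1.371, -0.057], TCP at [0.184, 0.623, 0.223] pointing down, gripper open.
Joint ranges: [-2.86, 2.86], [-0.3, 2.09], [-1.38, 1.24], [0.06, 2.45], [-1.56, 4.7], [0.09, 2.05], [-2.69, 2.69]. Speed limits (rad/s): [2.57, 2.57, 3.14, 3.14, 3.14, 3.14, 3.14].

### API

Orientations are given as a rotation vector (axis times angle).
In Python, from bench import ctrl, get_image, camera_info gives the robot as it stands.
- The arm moves only by the tool carry_out, never from a script. Its argument "commands" is a list of rows, each an object of numbers: "tx", "ty", "tz": the shift along the tool's x, y, z in m; "rx", "ry", "rz": the turn, a rotation vector about the tool's x, y, z in rad; "jaw": the opening, from 0 (shut) to 1 (fully open). In form: [{"tx": .., "ty": .., "tz": .., "rx": .., "ry": .., "rz": .., "jaw": ..}, ...]. A call has 1 to 12 rows; each row is the pose to reach, as a shift and turn from the pose commanded when the call began, along the tool's axes at that moment; what a row does not reach only later rows make up. A row lasts 1/8 s, in which the tool goes at most 62.5 mm and 10.7 degrees, less where a joint would pass 70% of its speed; a pose out of reach is approached as far as the arm can. A call with a gripper value outside its range is refused whole. The fingers move at their own pace and stop on an object; "grip_force" is the grip in N (left out, the last holds). Time passes only in rows, so rows that repeat a pose let the fingers close. It gives the time, the measured TCP pose, the force and the opening at its end, in the units of the state.
- ctrl.get_state(): the state, without advancing time (a new reading comes with each control period).
- get_image(name): name is "scene" or "top" or "wrist"; returns the picture (420x560x3 uint8, red, green, blue); there is no depth.
- camera_info(name): a dict with "intrinsics" (3x3 intrinsics, pixels), "R" (3x3) and "t" (3): a world point X has camera coordinates R X + t. Camera axes: x right, y down, z forward; pixel columns grow to the right and rows downward; lengths in m; the calibration is good to about 2 mm. A picture is of the moment at which its call begins: read the wrist's pose just before it. camera_info takes no time and is no camera call; for the wrist camera it gives the pose at the moment of the call.
- ctrl.close_job(): hands the job in, once; it reports no verdict.
The state is a dict: "time": time; "joint_positions": joint angles; "qd": joint speeds; "joint_torque": joint torques, N m; "position": TCP position; "tool_rot": TCP orientation; "ft_force": force on the tool from outside, world axes, zero at the start; "torque": the same for the moment, N m; "grip_width": opening from 0.0 (shut) to 1.0 (fully open).
Only numpy, scipy, OpenCV 4.12 (cv2) and the standard library are available. Lean on these libraries where they do the work, as an engineer would, in place of code of your own. Each camera call takes 0.05 s, during which the arm holds its last target.

## Working session

There is one attempt and no reset: what is moved stays moved. The work goes in short steps, Python scripts to look and compute and a tool call to move; the robot and the scene stay as the last step left them, time stands still between calls to the robot, and variables do not carry over. Pictures are saved under pics/ and viewed, and the job is handed in when it is done.

Besides the shell and the picture viewer there is one more tool, called after ">>>" in YAML: its name, and indented under it one key for each argument. carry_out: Moves the arm, as the interface text tells. Its arguments: {"type":"object","properties":{"commands":{"type":"array"},"grip_force":{"type":"number"}},"required":["commands"]}

```bash
mkdir -p pics; ls; python3 - <<'E'
from bench import ctrl,get_image,camera_info
import cv2
for n in ["scene","top","wrist"]:
    i=camera_info(n); im=get_image(n); cv2.imwrite(f"pics/a_{n}.png",im[:,:,::-1])
    print(n,i)
print(ctrl.get_state())
E
```

```text
pics
scene {'intrinsics': array([[430.54756454,   0.        , 283.93665968],
       [  0.        , 430.54756454, 214.16984835],
       [  0.        ,   0.        ,   1.        ]]), 'R': array([[ 0.21282374,  0.97708322,  0.00379939],
       [ 0.52123886, -0.11024315, -0.8462603 ],
       [-0.82644789,  0.18208468, -0.5327561 ]]), 't': array([-0.04231294, -0.18899265,  1.4714495 ])}
top {'intrinsics': array([[460.05340536,   0.        , 278.05660114],
       [  0.        , 460.05340536, 209.69834046],
       [  0.        ,   0.        ,   1.        ]]), 'R': array([[ 1.99271311e-02, -9.99801405e-01, -2.44137787e-04],
       [-9.85880396e-01, -1.96090623e-02, -1.66298915e-01],
       [ 1.66261101e-01,  3.55455094e-03, -9.86075358e-01]]), 't': array([-0.06696654,  0.52583902,  0.98837785])}
wrist {'intrinsics': array([[362.86477643,   0.        , 278.43637131],
       [  0.        , 362.86477643, 213.98910392],
       [  0.        ,   0.        ,   1.        ]]), 'R': array([[ 0.28189356,  0.95944275, -0.00237166],
       [ 0.92250506, -0.27035994,  0.27548126],
       [ 0.26366729, -0.07984426, -0.96130352]]), 't': array([-0.64937233, -0.03533937,  0.39173942])}
{'time': 0.15, 'joint_positions': array([-1.26989346,  0.3216512 , -0.07005377,  1.45145284,  0.02258959,
        1.37081931, -0.05689663]), 'qd': array([-0.00182899, -0.00309066, -0.00071647, -0.00608427,  0.00149461,
        0.00098597, -0.00122475]), 'joint_torque': array([-2.37815057e-04, -4.91791677e+01, -4.04777275e-01, -3.12877536e+01,
       -6.39925618e-02,  4.03693097e-02,  1.13119008e-04]), 'position': array([0.18380908, 0.62299687, 0.22168436]), 'tool_rot': array([-4.48951359e-01, -3.10921489e+00,  2.41779072e-03]), 'ft_force': array([-0.15838948,  1.08657705, -0.18550103]), 'torque': array([ 0.03934799, -0.01615077, -0.03088278]), 'grip_width': 0.9981277744679201}
```

View pics/a_scene.png

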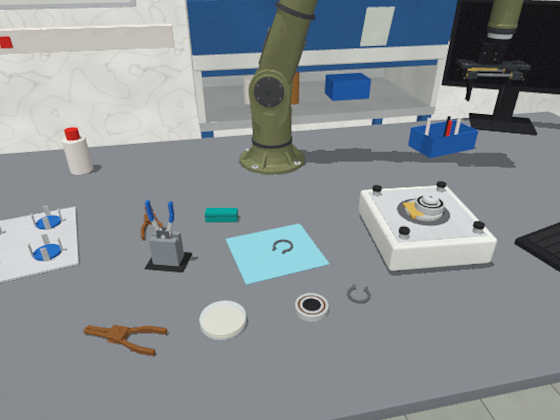

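View pics/a_top.png

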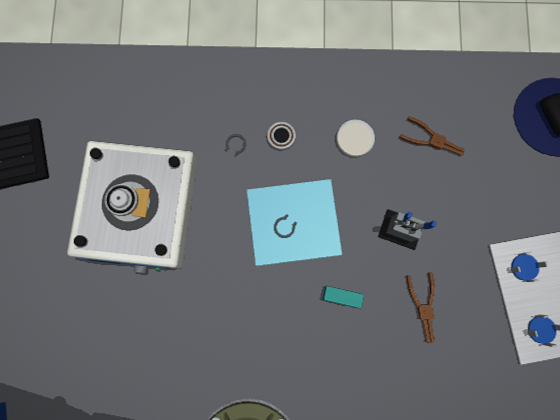

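View pics/a_wrist.png

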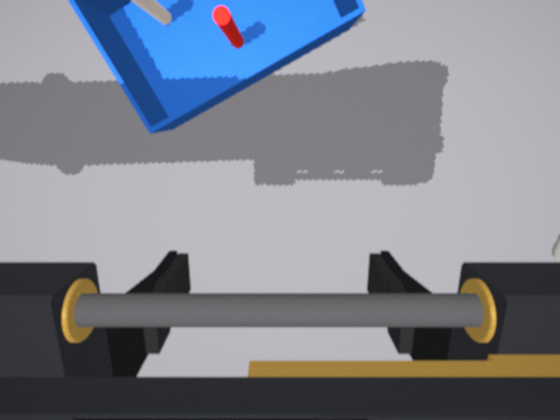

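The pliers stand in the holder near top px (408,228) with blue grips. The ring is on the mat near (285,227), and the stub is near (122,199). Zooming in.

```bash
cat > h.py <<'E'
import numpy as np,cv2
from bench import ctrl,get_image,camera_info
def ray(ci,uv,):
    K,R,t=[np.array(ci[k]) for k in("intrinsics","R","t")]
    d=R.T@np.linalg.inv(K)@np.array([uv[0],uv[1],1.]); return -R.T@t,d
def onz(ci,uv,z):
    c,d=ray(ci,uv); return c+d*(z-c[2])/d[2]
def proj(ci,X):
    K,R,t=[np.array(ci[k]) for k in("intrinsics","R","t")]
    p=K@(R@np.asarray(X,float)+t); return p[:2]/p[2]
def tri(c1,u1,c2,u2):
    a,d=ray(c1,u1);b,e=ray(c2,u2)
    s=np.linalg.lstsq(np.c_[d,-e],b-a,rcond=None)[0]
    p,q=a+s[0]*d,b+s[1]*e
    return (p+q)/2,np.linalg.norm(p-q)
def crop(im,x,y,w,h,f): 
    return cv2.resize(im[y:y+h,x:x+w],None,fx=f,fy=f,interpolation=cv2.INTER_NEAREST)
E
python3 - <<'E'
from h import *
t=cv2.imread("pics/a_top.png");s=cv2.imread("pics/a_scene.png")
a=crop(t,360,190,90,70,4);b=crop(s,130,190,90,90,4)
c=crop(t,80,160,90,70,4);d=crop(t,250,190,90,70,4);e=crop(s,390,180,90,70,4)
H=np.zeros((600,800,3),np.uint8)
H[:280,:360]=a;H[:280,400:760]=c;H[300:580,:360]=d;H[300:580,400:760]=e
cv2.imwrite("pics/b1.png",H);cv2.imwrite("pics/b2.png",b)
E
```

```text
(no output)
```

View pics/b1.png

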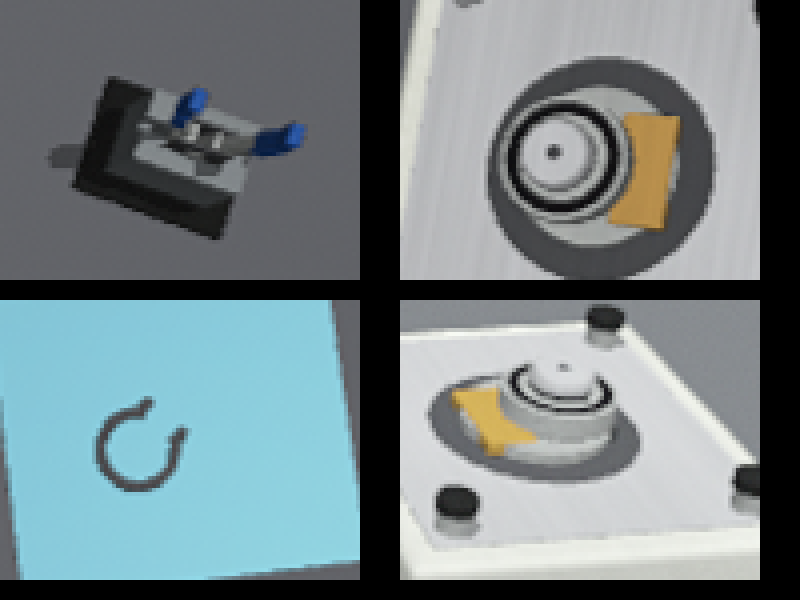

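View pics/b2.png

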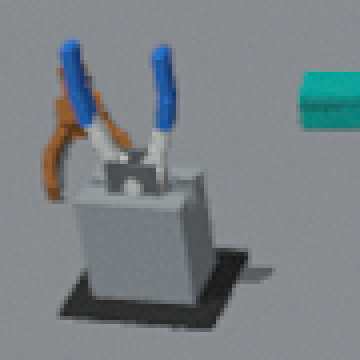

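```bash
python3 - <<'E'
from h import *
ct,cs=camera_info("top"),camera_info("scene")
T=cv2.imread("pics/a_top.png");S=cv2.imread("pics/a_scene.png")
def blobs(I,lo,hi,box,mn):
    x,y,w,h=box
    m=np.zeros(I.shape[:2],np.uint8)
    m[y:y+h,x:x+w]=cv2.inRange(cv2.cvtColor(I,cv2.COLOR_BGR2HSV),lo,hi)[y:y+h,x:x+w]
    n,l,st,c=cv2.connectedComponentsWithStats(m)
    return m,[(c[i],st[i],l==i) for i in range(1,n) if st[i][4]>=mn]
blue=((105,150,60),(125,255,255))
_,bt=blobs(T,*blue,(390,200,60,40),8);_,bs=blobs(S,*blue,(135,190,50,60),8)
def ends(b):
    ys,xs=np.nonzero(b[2]); p=np.c_[xs,ys].astype(float); c=p.mean(0); u=np.linalg.svd(p-c)[2][0]; k=(p-c)@u
    return c,c+u*k.min(),c+u*k.max()
for b in bt: print('t',b[1],ends(b))
for b in bs: print('s',b[1],ends(b))
bt.sort(key=lambda b:b[0][0]); bs.sort(key=lambda b:-b[0][0])
# scene: right=+y ; top: right=-y
P=[]
for a,b in zip(bt,bs):
    X,e=tri(ct,a[0],cs,b[0]); P.append(X); print("grip c",X,e)
P=np.array(P); m=P.mean(0); d=P[1]-P[0]; print("mid",m,np.linalg.norm(d),np.degrees(np.arctan2(d[1],d[0])))
# ring
x,y,w,h=250,190,60,60
g=cv2.cvtColor(T,cv2.COLOR_BGR2HSV)
m=((g[...,1]<150)&(g[...,2]<140)).astype(np.uint8)
n,l,st,c=cv2.connectedComponentsWithStats(m)
i=l[237,283]; 
for i in range(1,n):
    if 265<c[i][0]<305 and 210<c[i][1]<245: print("ring",c[i],st[i]); k=i
ys,xs=np.nonzero(l==k)
W=np.array([onz(ct,(a,b),.006)[:2] for a,b in zip(xs,ys)])
# circle fit to all pixels (mid radius 21.5)
A=np.c_[2*W,np.ones(len(W))];s=np.linalg.lstsq(A,(W**2).sum(1),rcond=None)[0]
r=np.sqrt(s[2]+s[:2]@s[:2]); print("circ",s[:2],r)
ang=np.sort(np.degrees(np.arctan2(W[:,1]-s[1],W[:,0]-s[0])));gp=np.diff(np.r_[ang,ang[0]+360]);j=gp.argmax();print("gap",gp[j],ang[j]+gp[j]/2)
# mat, corners
m=cv2.inRange(g,(85,60,100),(105,255,255));n,l,st,c=cv2.connectedComponentsWithStats(m);k=1+st[1:,4].argmax()
cn=cv2.minAreaRect(np.argwhere(l==k)[:,::-1].astype(np.float32));print("mat",onz(ct,c[k],.002),[onz(ct,q,.002)[:2].round(3) for q in cv2.boxPoints(cn)])
E
```

```text
t [403 212   9  10  38] (array([407.26315789, 216.28947368]), array([410.47603786, 212.39246871]), array([403.63063472, 220.69547734]))
t [423 221  13   8  60] (array([429.15      , 224.93333333]), array([435.24977246, 222.67448236]), array([423.06864367, 227.18536449]))
s [145 200   9  21  86] (array([148.90697674, 210.1744186 ]), array([146.52469052, 200.11253592]), array([151.27401211, 220.17188741]))
s [168 202   6  20  80] (array([170.6625, 211.7   ]), array([169.91601873, 201.9300111 ]), array([171.37671016, 221.0476228 ]))
grip c [ 0.50343169 -0.31828784  0.13486768] 0.0041823042130757875
grip c [ 0.48656697 -0.36346037  0.13417749] 0.0023083495605942177
mid [ 0.49499933 -0.3408741   0.13452258] 0.048222948876207185 -110.47262919896235
ring [274.31735372 235.55170819] [     0     42    560    378 177351]
ring [283.73103448 227.29655172] [274 215  23  23 145]
circ [ 0.49444494 -0.07172217] 0.02240001971984123
gap 50.8490029247392 -38.442596963607244
mat [ 0.50587965 -0.09292908  0.002     ] [array([0.582, 0.021]), array([ 0.612, -0.183]), array([ 0.432, -0.205]), array([ 0.403, -0.006])]
```

```bash
cat >> h.py <<'E'
from scipy.spatial.transform import Rotation as Ro
def goal(pos,yawdeg,st=None):
    """tool-frame shift and turn to reach pos w/ tool down, tool y at yawdeg"""
    st=st or ctrl.get_state(); R=Ro.from_rotvec(st["tool_rot"])
    a=np.radians(yawdeg); y=np.array([np.cos(a),np.sin(a),0]);z=np.array([0,0,-1.]);x=np.cross(y,z)
    G=Ro.from_matrix(np.c_[x,y,z])
    return R.inv().apply(np.array(pos)-st["position"]).round(4),(R.inv()*G).as_rotvec().round(4)
def cur(): 
    st=ctrl.get_state();M=Ro.from_rotvec(st["tool_rot"]).as_matrix();print("t",st["time"],"pos",st["position"].round(4),"yaw",round(np.degrees(np.arctan2(M[1,1],M[0,1])),2),"z",M[:,2].round(4),"F",st["ft_force"].round(2),"w",round(87*st["grip_width"],2)); return st
E
python3 - <<'E'
from h import *
st=cur();R=Ro.from_rotvec(st["tool_rot"]); ci=camera_info("wrist")
C=-ci["R"].T@ci["t"]; print("cam in tool",R.inv().apply(C-st["position"]),"fwd in tool",R.inv().apply(ci["R"].T[:,2]),"right in tool",R.inv().apply(ci["R"].T[:,0]))
ct,cs=camera_info("top"),camera_info("scene")
# stub dark dot: top crop (555-400)/4+80 , 152/4+160 ; scene crop (563-400)/4+390, (367-300)/4+180
print(tri(ct,(80+154/4,160+152/4),cs,(390+163/4,180+67/4)))
E
```

```text
t 0.15 pos [0.1838 0.623  0.2217] yaw 73.57 z [-3.0e-04 -1.5e-03 -1.0e+00] F [-0.16  1.09 -0.19] w 86.84
cam in tool [ 0.07466912  0.00044792 -0.1632439 ] fwd in tool [-2.75388506e-01 -2.64068860e-04  9.61332981e-01] right in tool [1.03511209e-03 9.99999301e-01 5.71213782e-04]
(array([0.53384985, 0.2797468 , 0.11709776]), np.float64(0.00451666759029866))
```

```bash
python3 - <<'E'
from h import *
print(goal((.581,.243,.25),52))
E
```

```text
(array([-0.4885, -0.2522, -0.0279]), array([-0.0015,  0.0004,  0.3764]))
```

>>> carry_out:
  commands:
    - {"tx":-0.03,"ty":-0.015,"tz":-0.028,"rz":0.04}
    - {"tx":-0.08,"ty":-0.041,"tz":-0.028,"rz":0.1}
    - {"tx":-0.135,"ty":-0.07,"tz":-0.028,"rz":0.16}
    - {"tx":-0.19,"ty":-0.098,"tz":-0.028,"rz":0.22}
    - {"tx":-0.245,"ty":-0.126,"tz":-0.028,"rz":0.28}
    - {"tx":-0.3,"ty":-0.155,"tz":-0.028,"rz":0.34}
    - {"tx":-0.355,"ty":-0.183,"tz":-0.028,"rz":0.376}
    - {"tx":-0.41,"ty":-0.211,"tz":-0.028,"rz":0.376}
    - {"tx":-0.46,"ty":-0.237,"tz":-0.028,"rz":0.376}
    - {"tx":-0.4885,"ty":-0.252,"tz":-0.028,"rz":0.376}
    - {"tx":-0.4885,"ty":-0.252,"tz":-0.028,"rz":0.376}

```text
invalid input
```

```bash
python3 - <<'E'
from h import *
st=cur();ci=camera_info("wrist");im=get_image("wrist")[:,:,::-1];cv2.imwrite("pics/c1.png",im)
import pickle;pickle.dump(ci,open("pics/c1.pkl","wb"));cur()
print(goal((.531,.193,.25),52))
E
```

```text
t 0.15 pos [0.1838 0.623  0.2217] yaw 73.57 z [-3.0e-04 -1.5e-03 -1.0e+00] F [-0.16  1.09 -0.19] w 86.84
t 0.2 pos [0.1838 0.6231 0.2219] yaw 73.57 z [-3.0e-04 -1.1e-03 -1.0e+00] F [-0.44  0.35 -0.71] w 86.75
(array([-0.4547, -0.3144, -0.0277]), array([-1.100e-03,  3.000e-04,  3.764e-01]))
```

View pics/c1.png

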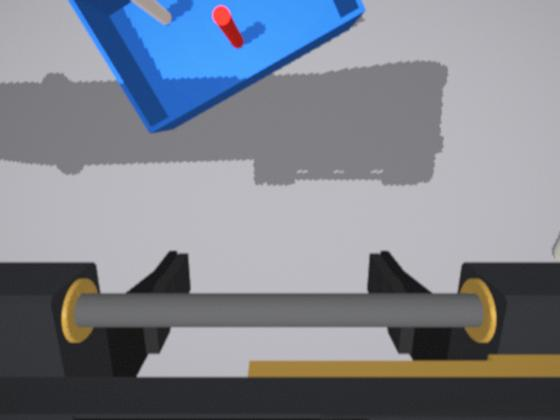

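Probably every key must be present in each row.

>>> carry_out:
  commands:
    - {"tx":-0.03,"ty":-0.015,"tz":-0.028,"rx":0,"ry":0,"rz":0.04,"jaw":1}
    - {"tx":-0.08,"ty":-0.041,"tz":-0.028,"rx":0,"ry":0,"rz":0.1,"jaw":1}
    - {"tx":-0.135,"ty":-0.07,"tz":-0.028,"rx":0,"ry":0,"rz":0.16,"jaw":1}
    - {"tx":-0.19,"ty":-0.098,"tz":-0.028,"rx":0,"ry":0,"rz":0.22,"jaw":1}
    - {"tx":-0.245,"ty":-0.126,"tz":-0.028,"rx":0,"ry":0,"rz":0.28,"jaw":1}
    - {"tx":-0.3,"ty":-0.155,"tz":-0.028,"rx":0,"ry":0,"rz":0.34,"jaw":1}
    - {"tx":-0.355,"ty":-0.183,"tz":-0.028,"rx":0,"ry":0,"rz":0.376,"jaw":1}
    - {"tx":-0.41,"ty":-0.211,"tz":-0.028,"rx":0,"ry":0,"rz":0.376,"jaw":1}
    - {"tx":-0.46,"ty":-0.237,"tz":-0.028,"rx":0,"ry":0,"rz":0.376,"jaw":1}
    - {"tx":-0.4885,"ty":-0.252,"tz":-0.028,"rx":0,"ry":0,"rz":0.376,"jaw":1}
    - {"tx":-0.4885,"ty":-0.252,"tz":-0.028,"rx":0,"ry":0,"rz":0.376,"jaw":1}

```text
time: 1.58
position: [0.5831, 0.2398, 0.2501]
tool_rot: [1.031, 2.967, -0.003]
ft_force: [-0.7, 0.1, 0.3]
grip_width: 0.997
```

```bash
python3 - <<'E'
from h import *
st=cur();ci=camera_info("wrist");im=get_image("wrist")[:,:,::-1];cv2.imwrite("pics/c1.png",im)
import pickle;pickle.dump(ci,open("pics/c1.pkl","wb"));cur()
print(goal((.531,.193,.25),52))
E
```

```text
t 1.575 pos [0.5831 0.2398 0.2501] yaw 51.67 z [ 4.e-04 -2.e-03 -1.e+00] F [-0.69  0.12  0.3 ] w 86.77
t 1.625 pos [0.5816 0.2424 0.2502] yaw 51.87 z [-7.e-04 -3.e-04 -1.e+00] F [-0.71  0.61  0.54] w 86.82
(array([ 0.0093, -0.0701,  0.0002]), array([-0.0006, -0.0003, -0.0022]))
```

View pics/c1.png

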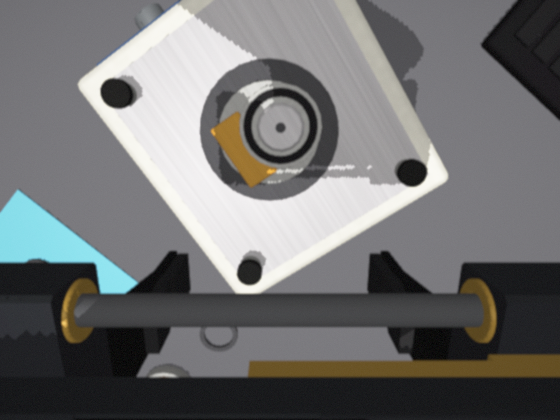

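>>> carry_out:
  commands:
    - {"tx":0.005,"ty":-0.035,"tz":0,"rx":0,"ry":0,"rz":0,"jaw":1}
    - {"tx":0.0093,"ty":-0.07,"tz":0,"rx":0,"ry":0,"rz":0,"jaw":1}
    - {"tx":0.0093,"ty":-0.07,"tz":0,"rx":0,"ry":0,"rz":0,"jaw":1}
    - {"tx":0.0093,"ty":-0.07,"tz":0,"rx":0,"ry":0,"rz":0,"jaw":1}

```text
time: 2.12
position: [0.5303, 0.1962, 0.2509]
tool_rot: [1.018, 2.972, 0.003]
ft_force: [-1.5, 0.1, -0.2]
grip_width: 0.998
```

```bash
python3 - <<'E'
from h import *
st=cur();ci=camera_info("wrist");im=get_image("wrist")[:,:,::-1];cv2.imwrite("pics/c2.png",im)
import pickle;pickle.dump(ci,open("pics/c2.pkl","wb"));cur()
c1=pickle.load(open("pics/c1.pkl","rb"));i1=cv2.imread("pics/c1.png")
cv2.imwrite("pics/c2z.png",np.hstack([crop(i1,200,50,150,150,2.6),crop(im,0,0,1,1,1).repeat(390,0).repeat(10,1) if 0 else np.zeros((390,10,3),np.uint8),crop(im,300,50,150,150,2.6)]))
E
```

```text
t 2.125 pos [0.5303 0.1962 0.2509] yaw 52.18 z [ 6.0e-04  1.6e-03 -1.0e+00] F [-1.45  0.14 -0.16] w 86.82
t 2.175 pos [0.5306 0.1961 0.2507] yaw 52.17 z [ 5.e-04  1.e-03 -1.e+00] F [0.7  0.31 0.36] w 87.1
```

View pics/c2.png

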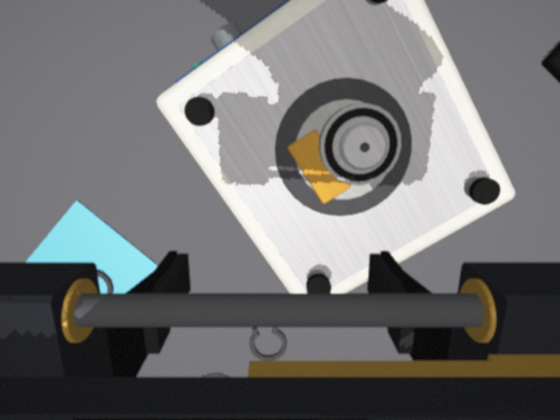

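View pics/c2z.png

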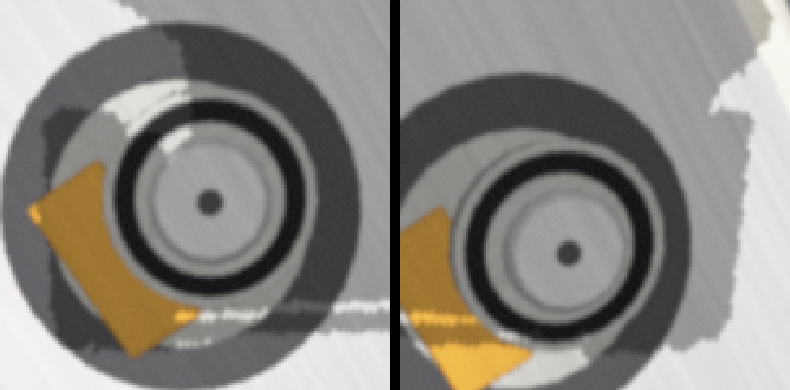

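```bash
python3 - <<'E'
from h import *
import pickle
D=[]
for n,(x,y) in (("c1",(281,127)),("c2",(365,147))):
    ci=pickle.load(open(f"pics/{n}.pkl","rb"));g=cv2.cvtColor(cv2.imread(f"pics/{n}.png"),cv2.COLOR_BGR2GRAY)
    p=g[y-9:y+10,x-9:x+10].astype(float); w=np.clip(110-p,0,None); Y,X=np.mgrid[-9:10,-9:10]
    dot=np.array([x+(w*X).sum()/w.sum(),y+(w*Y).sum()/w.sum()])
    m=(g<45).astype(np.uint8); m[:,:x-50]=0;m[:,x+50:]=0;m[:y-50]=0;m[y+50:]=0
    cs,h=cv2.findContours(m,cv2.RETR_CCOMP,cv2.CHAIN_APPROX_NONE)
    k=max(range(len(cs)),key=lambda i:cv2.contourArea(cs[i]))
    e1=cv2.fitEllipse(cs[k]); 
    inner=[cv2.fitEllipse(cs[i]) for i in range(len(cs)) if h[0][i][3]==k and len(cs[i])>60]
    D.append((ci,dot,np.array(e1[0]),inner)); print(n,dot,e1,inner)
print("dot",tri(D[0][0],D[0][1],D[1][0],D[1][1]));print("seal",tri(D[0][0],D[0][2],D[1][0],D[1][2]))
for d in D: print(onz(d[0],d[1],.124),onz(d[0],d[2],.110))
ct=camera_info("top"); print(onz(ct,(80+154/4,160+152/4),.124))
E
```

```text
c1 [280.07076001 127.28453763] ((280.09490966796875, 125.67469787597656), (67.06465148925781, 68.878173828125), 8.183086395263672) []
c2 [364.26381811 146.85809486] ((360.5169372558594, 144.182373046875), (67.87956237792969, 72.30303192138672), 43.05707550048828) [((360.5289001464844, 144.68621826171875), (58.46059799194336, 62.282779693603516), 33.9315299987793)]
dot (array([0.53571171, 0.27933133, 0.12221069]), np.float64(9.192271725598352e-05))
seal (array([0.53518881, 0.27983182, 0.10788021]), np.float64(0.0002979246583689521))
[0.53567399 0.27934446 0.124     ] [0.53521234 0.27976975 0.11      ]
[0.53528879 0.2791402  0.124     ] [0.53465173 0.27968542 0.11      ]
[0.53162717 0.2750299  0.124     ]
```

```bash
python3 - <<'E'
from h import *
print(goal((.54,-.108,.15),52))
E
```

```text
(array([-0.194 , -0.2346,  0.1004]), array([ 0.0011, -0.0002,  0.003 ]))
```

>>> carry_out:
  commands:
    - {"tx":-0.02,"ty":-0.025,"tz":0,"rx":0,"ry":0,"rz":0,"jaw":1}
    - {"tx":-0.055,"ty":-0.066,"tz":0.01,"rx":0,"ry":0,"rz":0,"jaw":1}
    - {"tx":-0.09,"ty":-0.109,"tz":0.03,"rx":0,"ry":0,"rz":0,"jaw":1}
    - {"tx":-0.125,"ty":-0.151,"tz":0.055,"rx":0,"ry":0,"rz":0,"jaw":1}
    - {"tx":-0.16,"ty":-0.193,"tz":0.08,"rx":0,"ry":0,"rz":0,"jaw":1}
    - {"tx":-0.194,"ty":-0.2346,"tz":0.1,"rx":0,"ry":0,"rz":0,"jaw":1}
    - {"tx":-0.194,"ty":-0.2346,"tz":0.1,"rx":0,"ry":0,"rz":0,"jaw":1}
    - {"tx":-0.194,"ty":-0.2346,"tz":0.1,"rx":0,"ry":0,"rz":0,"jaw":1}
    - {"tx":-0.194,"ty":-0.2346,"tz":0.1,"rx":0,"ry":0,"rz":0,"jaw":1}

```text
time: 3.3
position: [0.5403, -0.1081, 0.1509]
tool_rot: [1.017, 2.972, 0.001]
ft_force: [0.1, 0.9, 0.7]
grip_width: 0.999
```

```bash
python3 - <<'E'
from h import *
import pickle
st=cur();ci=camera_info("wrist");im=get_image("wrist")[:,:,::-1];cv2.imwrite("pics/d1.png",im)
pickle.dump(ci,open("pics/d1.pkl","wb"));cur()
E
```

```text
t 3.3 pos [ 0.5403 -0.1081  0.1509] yaw 52.22 z [ 7.e-04  5.e-04 -1.e+00] F [0.06 0.94 0.67] w 86.88
t 3.35 pos [ 0.5402 -0.1082  0.1509] yaw 52.21 z [ 8.e-04  5.e-04 -1.e+00] F [-0.24 -0.28 -0.54] w 86.63
```

View pics/d1.png

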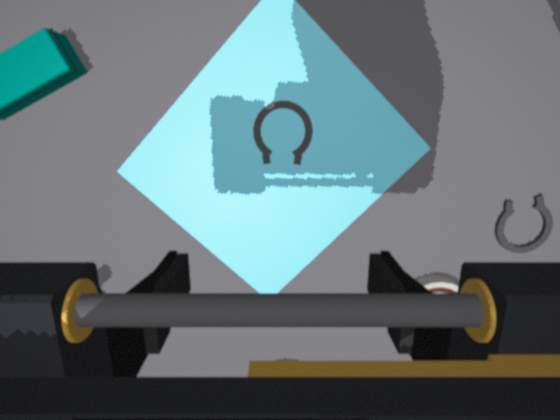

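```bash
cat > ringm.py <<'E'
from h import *
import pickle
from scipy.optimize import least_squares
def ring(n,box,z=.006,thr=75):
    ci=pickle.load(open(f"pics/{n}.pkl","rb"));im=cv2.imread(f"pics/{n}.png")
    x,y,w,h=box;m=np.zeros(im.shape[:2],np.uint8);m[y:y+h,x:x+w]=(im[y:y+h,x:x+w].max(2)<thr)
    nn,l,st,c=cv2.connectedComponentsWithStats(m);k=1+st[1:,4].argmax();m=(l==k).astype(np.uint8)
    cs,_=cv2.findContours(m,cv2.RETR_EXTERNAL,cv2.CHAIN_APPROX_NONE)
    ys,xs=np.nonzero(m);W=np.array([onz(ci,(a,b),z)[:2] for a,b in zip(xs,ys)])
    c=W.mean(0)
    for it in range(6):
        # pixels of the annulus only: mean radius 21.5
        r=np.linalg.norm(W-c,axis=1);g=c-W.mean(0)
        sel=(r>.017)&(r<.026)
        a=np.arctan2(W[:,1]-c[1],W[:,0]-c[0])
        if it: sel&=np.abs((a-ga+np.pi)%(2*np.pi)-np.pi)>np.radians(50)
        f=least_squares(lambda p:np.linalg.norm(W[sel]-p[:2],axis=1)-p[2],[*c,.0215]);c=f.x[:2]
        d=W-c;aa=np.sort(np.arctan2(d[:,1],d[:,0]));gp=np.diff(np.r_[aa,aa[0]+2*np.pi]);j=gp.argmax();ga=aa[j]+gp[j]/2
    # symmetric refinement: lug pixels
    loc=d@np.array([[np.cos(ga),-np.sin(ga)],[np.sin(ga),np.cos(ga)]])
    L=loc[loc[:,0]>.0195];p,q=L[L[:,1]>0].mean(0),L[L[:,1]<0].mean(0)
    dd=p-q;corr=np.arctan2(-dd[0],dd[1])
    # second estimate: mean direction of all ring pixels is opposite gap
    print("px",len(W),"centre",c.round(4),"r",f.x[2].round(4),"gapdir",np.degrees(ga).round(2),"lugs",p.round(4),q.round(4),"corr",np.degrees(corr).round(2),"massdir",np.degrees(np.arctan2(*(-(W.mean(0)-c))[::-1])).round(2))
    print("inner gap",(L[L[:,1]>0][:,1].min()-L[L[:,1]<0][:,1].max()).round(4))
    return c,ga
if __name__=="__main__":
    for t in (65,75,90): ring("d1",(240,90,90,85),thr=t)
E
python3 ringm.py
```

```text
px 2 centre [ 0.5172 -0.0638] r 0.0215 gapdir -81.86 lugs [nan nan] [nan nan] corr nan massdir -180.0ringm.py:21: RuntimeWarning: Mean of empty slice.
  L=loc[loc[:,0]>.0195];p,q=L[L[:,1]>0].mean(0),L[L[:,1]<0].mean(0)
  ret = um.true_divide(
Traceback (most recent call last):
  File "ringm.py", line 28, in <module>
    for t in (65,75,90): ring("d1",(240,90,90,85),thr=t)
                         ~~~~^^^^^^^^^^^^^^^^^^^^^^^^^^^
  File "ringm.py", line 25, in ring
    print("inner gap",(L[L[:,1]>0][:,1].min()-L[L[:,1]<0][:,1].max()).round(4))
                       ~~~~~~~~~~~~~~~~~~~~^^
ValueError: zero-size array to reduction operation minimum which has no identity
```

```bash
sed -i 's/(65,75,90)/(90,105,120)/' ringm.py; python3 ringm.py; python3 -c "
import cv2;im=cv2.imread('pics/d1.png');print(im[100:108,283].tolist())"
```

```text
px 810 centre [ 0.4969 -0.0694] r 0.0215 gapdir -39.47 lugs [0.0229 0.0134] [ 0.0229 -0.0133] corr 0.03 massdir -77.31
inner gap 0.0227
px 945 centre [ 0.497  -0.0694] r 0.0216 gapdir -39.49 lugs [0.023  0.0133] [ 0.0229 -0.0133] corr -0.09 massdir -56.67
inner gap 0.0212
px 1059 centre [ 0.4968 -0.0694] r 0.0216 gapdir -39.37 lugs [0.0232 0.0134] [ 0.0232 -0.0132] corr 0.04 massdir -56.45
inner gap 0.0211
[[147, 134, 93], [101, 95, 76], [73, 70, 67], [69, 67, 68], [68, 66, 68], [67, 66, 65], [69, 66, 65], [98, 91, 73]]
```

```bash
python3 - <<'E'
from h import *
print(goal((.542,-.358,.29),69.5))
E
```

```text
(array([-0.1545, -0.1962, -0.1392]), array([ 0.0008,  0.0005, -0.3017]))
```

>>> carry_out:
  commands:
    - {"tx":-0.015,"ty":-0.02,"tz":-0.035,"rx":0,"ry":0,"rz":-0.05,"jaw":1}
    - {"tx":-0.04,"ty":-0.05,"tz":-0.075,"rx":0,"ry":0,"rz":-0.12,"jaw":1}
    - {"tx":-0.07,"ty":-0.09,"tz":-0.11,"rx":0,"ry":0,"rz":-0.2,"jaw":1}
    - {"tx":-0.105,"ty":-0.133,"tz":-0.135,"rx":0,"ry":0,"rz":-0.27,"jaw":1}
    - {"tx":-0.14,"ty":-0.177,"tz":-0.139,"rx":0,"ry":0,"rz":-0.302,"jaw":1}
    - {"tx":-0.1545,"ty":-0.196,"tz":-0.139,"rx":0,"ry":0,"rz":-0.302,"jaw":1}
    - {"tx":-0.1545,"ty":-0.196,"tz":-0.139,"rx":0,"ry":0,"rz":-0.302,"jaw":1}
    - {"tx":-0.1545,"ty":-0.196,"tz":-0.139,"rx":0,"ry":0,"rz":-0.302,"jaw":1}

```text
time: 4.35
position: [0.5416, -0.3575, 0.2894]
tool_rot: [0.559, 3.091, 0.002]
ft_force: [0.1, 0.2, -0.6]
grip_width: 1.001
```

```bash
python3 - <<'E'
from h import *
import pickle
st=cur();ci=camera_info("wrist");im=get_image("wrist")[:,:,::-1];cv2.imwrite("pics/e1.png",im)
pickle.dump(ci,open("pics/e1.pkl","wb"));cur()
E
```

```text
t 4.35 pos [ 0.5416 -0.3575  0.2894] yaw 69.49 z [ 4.0e-04  1.5e-03 -1.0e+00] F [ 0.11  0.23 -0.63] w 87.07
t 4.4 pos [ 0.5417 -0.3572  0.2895] yaw 69.52 z [ 6.0e-04  1.6e-03 -1.0e+00] F [ 0.14 -0.14  0.17] w 87.06
```

View pics/e1.png

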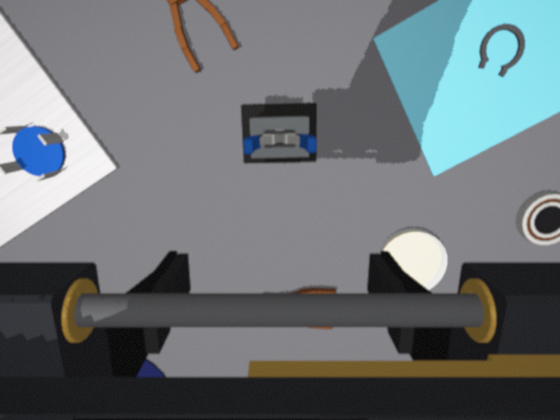

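```bash
python3 - <<'E'
from h import *
import pickle
im=cv2.imread("pics/e1.png");ci=pickle.load(open("pics/e1.pkl","rb"))
h=cv2.cvtColor(im,cv2.COLOR_BGR2HSV)
m=cv2.inRange(h,(105,140,50),(125,255,255));m[:, :230]=0;m[:,330:]=0;m[:100]=0;m[180:]=0
n,l,st,c=cv2.connectedComponentsWithStats(m)
S=[(c[i],st[i]) for i in range(1,n) if st[i][4]>10]
print(S)
S.sort(key=lambda s:s[0][0])
mid=(S[0][0]+S[1][0])/2
for z in (.125,.133,.14): 
    a,b=onz(ci,S[0][0],z),onz(ci,S[1][0],z); print(z,onz(ci,mid,z),np.linalg.norm(a-b),np.degrees(np.arctan2(*(b-a)[:2][::-1])))
L=S[0][1];Rr=S[1][1]
print("outer px",L[0],Rr[0]+Rr[2], "w at .133",np.linalg.norm(onz(ci,(L[0],145),.133)-onz(ci,(Rr[0]+Rr[2],145),.133)))
cv2.imwrite("pics/e1z.png",crop(im,225,90,110,90,6))
E
```

```text
[(array([308.44897959, 142.76734694]), array([300, 134,  16,  20, 245], dtype=int32)), (array([250.61181435, 143.93670886]), array([244, 136,  16,  19, 237], dtype=int32))]
0.125 [ 0.49888398 -0.33984667  0.125     ] 0.05146693381432344 70.68447868880257
0.133 [ 0.49822236 -0.33963276  0.133     ] 0.050210360954231106 70.68447868880267
0.14 [ 0.49764343 -0.33944559  0.14      ] 0.04911085970165031 70.68447868880267
outer px 244 316 w at .133 0.06257152221746759
```

View pics/e1z.png

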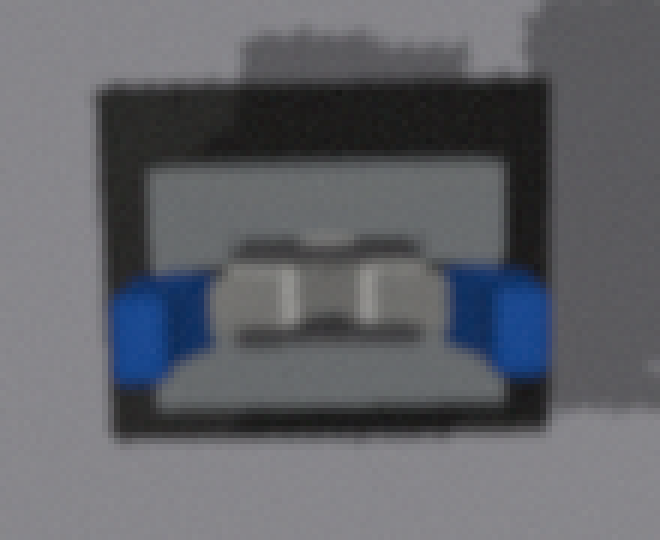

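```bash
python3 - <<'E'
from h import *
import pickle
ci=pickle.load(open("pics/e1.pkl","rb"))
f=lambda u,v,z: onz(ci,(225+u/6,90+v/6),z)
for u in ([147,158],[507,158],[158,410],[507,405]): print(f(*u,.072).round(4))
print("holder c",np.mean([f(*u,.072) for u in ([147,158],[507,158],[158,410],[507,405])],0))
for z in (.15,.155,.16,.165): a,b=f(139,340,z),f(521,330,z);print(z,(a+b)/2,np.linalg.norm(a-b),np.degrees(np.arctan2(*(a-b)[:2][::-1])))
# grip top from top & scene views
ct,cs=camera_info("top"),camera_info("scene")
for a,b in ((139,340),(521,330)):
  for z in(.15,.16): print(proj(cs,f(a,b,z)),proj(ct,f(a,b,z)))
E
```

```text
[ 0.4674 -0.3604  0.072 ]
[ 0.4886 -0.3034  0.072 ]
[ 0.5074 -0.3743  0.072 ]
[ 0.5279 -0.317   0.072 ]
holder c [ 0.49781104 -0.33875932  0.072     ]
0.15 [ 0.49883343 -0.33953133  0.15      ] 0.05243548157797823 -108.97681937454051
0.155 [ 0.49838659 -0.33939181  0.155     ] 0.051569253086243376 -108.9768193745405
0.16 [ 0.49793975 -0.33925228  0.16      ] 0.05070302459450853 -108.97681937454047
0.165 [ 0.49749291 -0.33911276  0.165     ] 0.04983679610277369 -108.97681937454044
[146.64165304 204.71637152] [431.46878268 222.01722251]
[146.40974464 200.4812051 ] [432.58426682 221.60577383]
[170.38904054 206.27406847] [406.44648396 213.12025234]
[169.48362377 201.9720314 ] [408.11878114 212.9093603 ]
```

```bash
python3 - <<'E'
from h import *
print(goal((.498,-.339,.115),70.3))
E
```

```text
(array([0.0473, 0.0015, 0.1745]), array([ 0.0017, -0.    , -0.0135]))
```

>>> carry_out:
  commands:
    - {"tx":0.025,"ty":0.0015,"tz":0.025,"rx":0.0017,"ry":0,"rz":-0.0135,"jaw":1}
    - {"tx":0.0473,"ty":0.0015,"tz":0.065,"rx":0.0017,"ry":0,"rz":-0.0135,"jaw":1}
    - {"tx":0.0473,"ty":0.0015,"tz":0.09,"rx":0.0017,"ry":0,"rz":-0.0135,"jaw":1}
    - {"tx":0.0473,"ty":0.0015,"tz":0.12,"rx":0.0017,"ry":0,"rz":-0.0135,"jaw":1}
    - {"tx":0.0473,"ty":0.0015,"tz":0.15,"rx":0.0017,"ry":0,"rz":-0.0135,"jaw":1}
    - {"tx":0.0473,"ty":0.0015,"tz":0.1745,"rx":0.0017,"ry":0,"rz":-0.0135,"jaw":1}
    - {"tx":0.0473,"ty":0.0015,"tz":0.1745,"rx":0.0017,"ry":0,"rz":-0.0135,"jaw":1}
    - {"tx":0.0473,"ty":0.0015,"tz":0.1745,"rx":0.0017,"ry":0,"rz":-0.0135,"jaw":1}

```text
time: 5.4
position: [0.4979, -0.341, 0.1163]
tool_rot: [0.54, 3.093, -0.003]
ft_force: [0.4, 0.1, 1.2]
grip_width: 1.001
```

```bash
python3 - <<'E'
from h import *
st=cur();a=get_image("wrist")[:,:,::-1];s=get_image("scene")[:,:,::-1];cv2.imwrite("pics/f1.png",np.hstack([cv2.resize(a,(420,315)),crop(s,110,150,110,100,3.15)]));cur()
E
```

```text
t 5.4 pos [ 0.4979 -0.341   0.1163] yaw 70.2 z [ 0.0011 -0.0019 -1.    ] F [0.41 0.08 1.23] w 87.11
t 5.5 pos [ 0.4979 -0.3417  0.1166] yaw 70.15 z [ 0.0019 -0.0024 -1.    ] F [ 0.03 -0.38  0.58] w 86.96
```

View pics/f1.png

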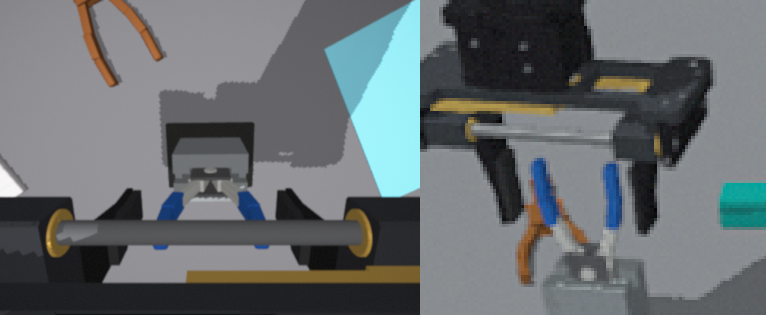

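>>> carry_out:
  commands:
    - {"tx":0.0,"ty":0.0025,"tz":0.0015,"rx":0,"ry":0,"rz":0,"jaw":0.75}
    - {"tx":0.0,"ty":0.0025,"tz":0.0015,"rx":0,"ry":0,"rz":0,"jaw":0.7}
    - {"tx":0.0,"ty":0.0025,"tz":0.0015,"rx":0,"ry":0,"rz":0,"jaw":0.64}
    - {"tx":0.0,"ty":0.0025,"tz":0.0015,"rx":0,"ry":0,"rz":0,"jaw":0.61}
    - {"tx":0.0,"ty":0.0025,"tz":0.0015,"rx":0,"ry":0,"rz":0,"jaw":0.605}
    - {"tx":0.0,"ty":0.0025,"tz":0.0015,"rx":0,"ry":0,"rz":0,"jaw":0.605}
  grip_force: 30

```text
time: 6.25
position: [0.4981, -0.3397, 0.1145]
tool_rot: [0.543, 3.093, -0.003]
ft_force: [0.3, -0.7, 5.4]
grip_width: 0.607
```

```bash
python3 - <<'E'
from h import *
st=cur();a=get_image("wrist")[:,:,::-1];s=get_image("scene")[:,:,::-1];cv2.imwrite("pics/f2.png",np.hstack([cv2.resize(a,(420,315)),crop(s,110,150,110,100,3.15)]));cur()
E
```

```text
t 6.25 pos [ 0.4981 -0.3397  0.1145] yaw 70.09 z [ 8.0e-04 -2.1e-03 -1.0e+00] F [ 0.29 -0.68  5.39] w 52.84
t 6.35 pos [ 0.4982 -0.3397  0.1145] yaw 70.1 z [ 9.0e-04 -2.1e-03 -1.0e+00] F [-0.4   1.15  5.05] w 52.83
```

View pics/f2.png

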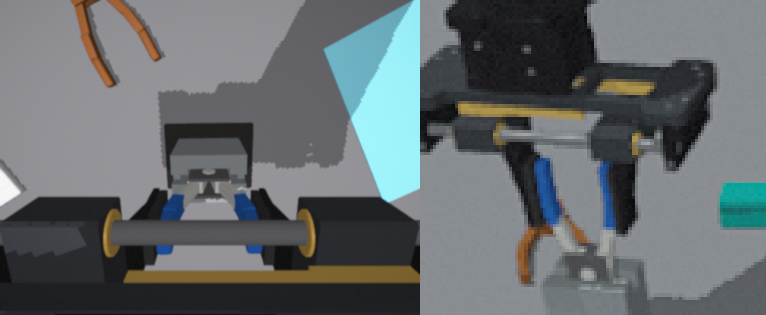

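>>> carry_out:
  commands:
    - {"tx":0,"ty":0,"tz":-0.005,"rx":0,"ry":0,"rz":0,"jaw":0.6}
    - {"tx":0,"ty":0,"tz":-0.015,"rx":0,"ry":0,"rz":0,"jaw":0.6}
    - {"tx":0,"ty":0,"tz":-0.028,"rx":0,"ry":0,"rz":0,"jaw":0.6}
    - {"tx":0,"ty":0,"tz":-0.042,"rx":0,"ry":0,"rz":0,"jaw":0.6}
    - {"tx":0,"ty":0,"tz":-0.056,"rx":0,"ry":0,"rz":0,"jaw":0.6}
    - {"tx":0,"ty":0,"tz":-0.07,"rx":0,"ry":0,"rz":0,"jaw":0.6}
    - {"tx":0,"ty":0,"tz":-0.084,"rx":0,"ry":0,"rz":0,"jaw":0.6}
    - {"tx":0,"ty":0,"tz":-0.095,"rx":0,"ry":0,"rz":0,"jaw":0.6}
    - {"tx":0,"ty":0,"tz":-0.1,"rx":0,"ry":0,"rz":0,"jaw":0.6}
    - {"tx":0,"ty":0,"tz":-0.1,"rx":0,"ry":0,"rz":0,"jaw":0.6}
    - {"tx":0,"ty":0,"tz":-0.1,"rx":0,"ry":0,"rz":0,"jaw":0.6}

```text
time: 7.72
position: [0.4974, -0.3389, 0.213]
tool_rot: [-0.543, -3.093, 0.002]
ft_force: [0.4, -0.1, -2.4]
grip_width: 0.602
```

```bash
python3 - <<'E'
from h import *
import pickle
st=cur();ci=camera_info("wrist");a=get_image("wrist")[:,:,::-1];s=get_image("scene")[:,:,::-1]
cv2.imwrite("pics/g1w.png",a);cv2.imwrite("pics/g1s.png",s);pickle.dump(ci,open("pics/g1w.pkl","wb"))
t=get_image("top")[:,:,::-1];cv2.imwrite("pics/g1t.png",t)
cv2.imwrite("pics/g1.png",np.hstack([cv2.resize(a,(420,315)),crop(s,110,100,120,105,3)]));cur()
E
```

```text
t 7.725 pos [ 0.4974 -0.3389  0.213 ] yaw 70.1 z [-0.0015 -0.0011 -1.    ] F [ 0.41 -0.05 -2.4 ] w 52.37
t 7.875 pos [ 0.4975 -0.339   0.2131] yaw 70.1 z [-0.0013 -0.0012 -1.    ] F [ 0.52  0.08 -1.32] w 52.27
```

View pics/g1.png

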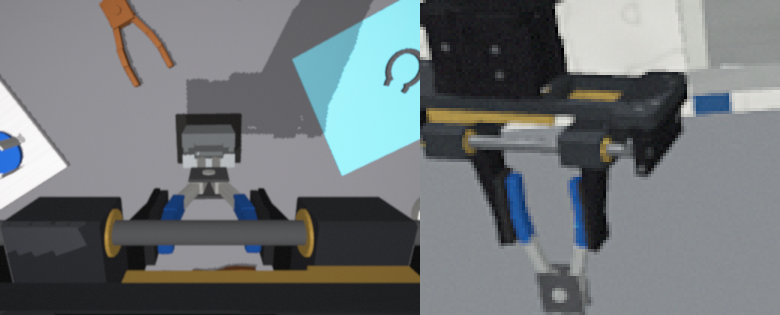

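```bash
python3 - <<'E'
from h import *
import pickle
a=cv2.imread("pics/g1w.png");s=cv2.imread("pics/g1s.png");t=cv2.imread("pics/g1t.png");ci=pickle.load(open("pics/g1w.pkl","rb"))
H=np.hstack([crop(a,225,150,110,130,4),crop(s,130,160,70,104,5)]);H=H[:520];print(H.shape);cv2.imwrite("pics/g1z.png",H)
st=ctrl.get_state();R=Ro.from_rotvec(st["tool_rot"])
for z in (-.019+.062,.111-.019-.0,.111):
    X=st["position"]+R.apply([0,0,z]);print(z,X,proj(ci,X),proj(camera_info("scene"),X),proj(camera_info("top"),X))
E
```

```text
(520, 790, 3)
0.043 [ 0.49744592 -0.33903006  0.17005229] [277.65883269 239.03674966] [157.30596644 196.98732184] [421.78842698 216.72788777]
0.092 [ 0.49738147 -0.33908751  0.12105237] [277.84119021 216.1878338 ] [160.73247022 216.5674991 ] [414.51660549 220.34595883]
0.111 [ 0.49735648 -0.33910979  0.1020524 ] [277.89562972 209.36670579] [162.01005825 223.86806011] [411.89194587 221.65184966]
```

View pics/g1z.png

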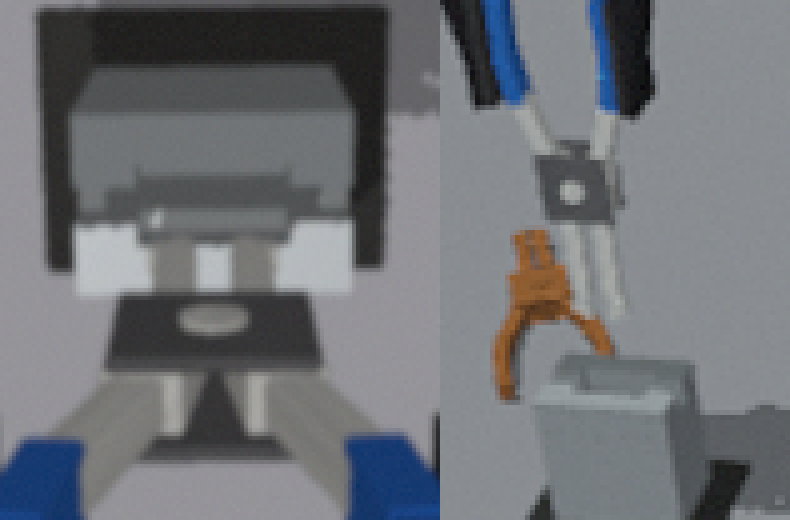

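```bash
python3 - <<'E'
from h import *
cur();print(goal((.5143,-.0837,.16),50.6))
E
```

```text
t 7.875 pos [ 0.4975 -0.339   0.2131] yaw 70.1 z [-0.0013 -0.0012 -1.    ] F [ 0.52  0.08 -1.32] w 52.27
(array([0.071 , 0.2458, 0.0527]), array([-0.0017, -0.0006,  0.3404]))
```

>>> carry_out:
  commands:
    - {"tx":0.006,"ty":0.02,"tz":0,"rx":0,"ry":0,"rz":0.02,"jaw":0.6}
    - {"tx":0.016,"ty":0.055,"tz":0,"rx":0,"ry":0,"rz":0.06,"jaw":0.6}
    - {"tx":0.027,"ty":0.095,"tz":0,"rx":0,"ry":0,"rz":0.12,"jaw":0.6}
    - {"tx":0.039,"ty":0.135,"tz":0,"rx":0,"ry":0,"rz":0.18,"jaw":0.6}
    - {"tx":0.05,"ty":0.175,"tz":0.01,"rx":0,"ry":0,"rz":0.25,"jaw":0.6}
    - {"tx":0.061,"ty":0.21,"tz":0.025,"rx":0,"ry":0,"rz":0.3,"jaw":0.6}
    - {"tx":0.068,"ty":0.235,"tz":0.042,"rx":0,"ry":0,"rz":0.33,"jaw":0.6}
    - {"tx":0.071,"ty":0.2458,"tz":0.053,"rx":-0.0017,"ry":0,"rz":0.34,"jaw":0.6}
    - {"tx":0.071,"ty":0.2458,"tz":0.053,"rx":-0.0017,"ry":0,"rz":0.34,"jaw":0.6}
    - {"tx":0.071,"ty":0.2458,"tz":0.053,"rx":-0.0017,"ry":0,"rz":0.34,"jaw":0.6}

```text
time: 9.12
position: [0.5148, -0.0857, 0.1607]
tool_rot: [1.061, 2.956, -0.001]
ft_force: [0.3, -0.9, -1.4]
grip_width: 0.598
```

```bash
cat > look.py <<'E'
from h import *
import pickle,sys
n=sys.argv[1]
st=cur();ci=camera_info("wrist");a=get_image("wrist")[:,:,::-1];s=get_image("scene")[:,:,::-1]
cv2.imwrite(f"pics/{n}w.png",a);cv2.imwrite(f"pics/{n}s.png",s);pickle.dump(ci,open(f"pics/{n}w.pkl","wb"))
x,y=[int(v) for v in sys.argv[2:4]]
cv2.imwrite(f"pics/{n}z.png",np.hstack([crop(a,210,120,140,160,3),crop(s,x,y,64,80,6)])[:480]);cur()
E
python3 look.py h1 250 180
```

```text
t 9.125 pos [ 0.5148 -0.0857  0.1607] yaw 50.51 z [ 1.1e-03 -9.0e-04 -1.0e+00] F [ 0.27 -0.92 -1.45] w 52.04
t 9.225 pos [ 0.515  -0.0855  0.1609] yaw 50.5 z [ 1.7e-03 -5.0e-04 -1.0e+00] F [-0.11 -0.83 -1.29] w 52.37
```

View pics/h1z.png

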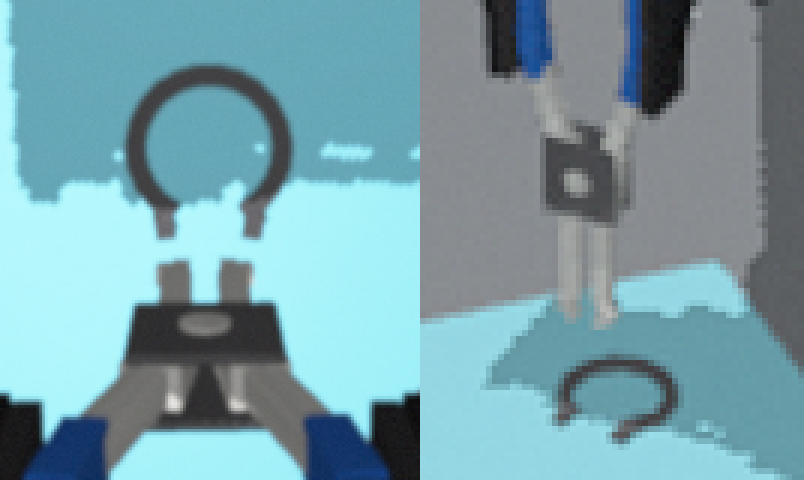

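View pics/h1w.png

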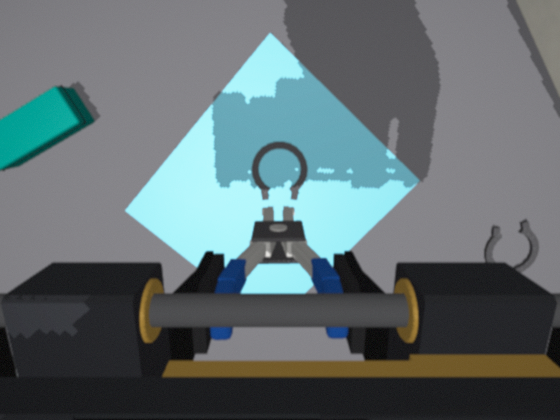

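```bash
python3 - <<'E'
from ringm import *
for t in (105,120,140): ring("h1w",(240,135,80,66),thr=t)
ci=pickle.load(open("pics/h1w.pkl","rb"));st=cur();R=Ro.from_rotvec(st["tool_rot"])
for d in(.108,.111,.114): print(proj(ci,st["position"]+R.apply([0,0,d])), [proj(ci,st["position"]+R.apply([x,y,d])).round(1) for x in(-.0025,.0025) for y in (-.0075,.0075)])
# gap in image
print(goal((.5143,-.0837,.16),50.6))
E
```

```text
px 702 centre [ 0.4967 -0.0692] r 0.0215 gapdir -37.47 lugs [nan nan] [nan nan] corr nan massdir -32.95ringm.py:21: RuntimeWarning: Mean of empty slice.
  L=loc[loc[:,0]>.0195];p,q=L[L[:,1]>0].mean(0),L[L[:,1]<0].mean(0)
  ret = um.true_divide(
Traceback (most recent call last):
  File "ringm.py", line 25, in ring
    print("inner gap",(L[L[:,1]>0][:,1].min()-L[L[:,1]<0][:,1].max()).round(4))
                       ~~~~~~~~~~~~~~~~~~~~^^
ValueError: zero-size array to reduction operation minimum which has no identity
```

```bash
python3 - <<'E'
from ringm import *
for t in (130,145): ring("h1w",(240,135,80,66),thr=t)
ci=pickle.load(open("pics/h1w.pkl","rb"));st=cur();R=Ro.from_rotvec(st["tool_rot"])
for d in(.108,.111,.114): print(proj(ci,st["position"]+R.apply([0,0,d])), [proj(ci,st["position"]+R.apply([x,y,d])).round(1) for x in(-.0025,.0025) for y in (-.0075,.0075)])
print(goal((.5143,-.0837,.16),50.6))
E
```

```text
px 931 centre [ 0.4967 -0.0692] r 0.0215 gapdir -38.75 lugs [0.0225 0.0132] [ 0.0228 -0.0133] corr 0.76 massdir -35.56
inner gap 0.0224
px 1016 centre [ 0.4966 -0.0692] r 0.0215 gapdir -39.11 lugs [0.0227 0.0134] [ 0.0227 -0.0132] corr -0.06 massdir -35.85
inner gap 0.0224
t 9.225 pos [ 0.515  -0.0855  0.1609] yaw 50.5 z [ 1.7e-03 -5.0e-04 -1.0e+00] F [-0.11 -0.83 -1.29] w 52.37
[278.00420511 210.49780204] [array([268.3, 213.6]), array([287.7, 213.6]), array([268.3, 207.4]), array([287.7, 207.4])]
[278.01465071 209.4772934 ] [array([268.5, 212.5]), array([287.6, 212.6]), array([268.4, 206.4]), array([287.6, 206.4])]
[278.02488636 208.47729629] [array([268.6, 211.5]), array([287.5, 211.5]), array([268.5, 205.4]), array([287.5, 205.4])]
(array([0.0017, 0.001 , 0.0009]), array([ 0.0007,  0.0016, -0.0017]))
```

>>> carry_out:
  commands:
    - {"tx":0.0015,"ty":0.001,"tz":0.0,"rx":0,"ry":0.0016,"rz":-0.003,"jaw":0.6}
    - {"tx":0.0015,"ty":0.001,"tz":0.012,"rx":0,"ry":0.0016,"rz":-0.003,"jaw":0.6}
    - {"tx":0.0015,"ty":0.001,"tz":0.025,"rx":0,"ry":0.0016,"rz":-0.003,"jaw":0.6}
    - {"tx":0.0015,"ty":0.001,"tz":0.034,"rx":0,"ry":0.0016,"rz":-0.003,"jaw":0.6}
    - {"tx":0.0015,"ty":0.001,"tz":0.039,"rx":0,"ry":0.0016,"rz":-0.003,"jaw":0.6}
    - {"tx":0.0015,"ty":0.001,"tz":0.039,"rx":0,"ry":0.0016,"rz":-0.003,"jaw":0.6}
    - {"tx":0.0015,"ty":0.001,"tz":0.039,"rx":0,"ry":0.0016,"rz":-0.003,"jaw":0.6}

```text
time: 10.1
position: [0.5144, -0.0822, 0.1215]
tool_rot: [-1.054, -2.959, -0.001]
ft_force: [-0.6, -0.2, -1.6]
grip_width: 0.603
```

```bash
python3 look.py h2 250 190
```

```text
t 10.1 pos [ 0.5144 -0.0822  0.1215] yaw 50.8 z [-3.e-04  9.e-04 -1.e+00] F [-0.59 -0.19 -1.57] w 52.47
t 10.2 pos [ 0.5144 -0.0822  0.1216] yaw 50.8 z [-1.e-04  1.e-03 -1.e+00] F [ 0.54 -0.14 -1.64] w 52.08
```

View pics/h2z.png

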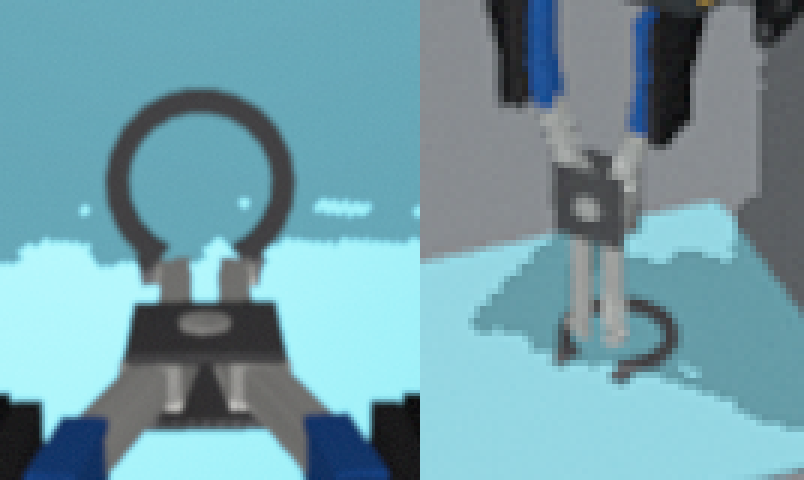

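```bash
python3 - <<'E'
from ringm import *
for t in (100,110): ring("h2w",(235,140,85,75),thr=t)
print(goal((.5142,-.0836,.117),50.8))
E
```

```text
px 993 centre [ 0.4968 -0.0692] r 0.0216 gapdir -38.66 lugs [0.02   0.0136] [ 0.0213 -0.014 ] corr 2.85 massdir -33.08
inner gap 0.023
px 1054 centre [ 0.4968 -0.0692] r 0.0216 gapdir -40.16 lugs [0.0205 0.0132] [ 0.0215 -0.0131] corr 2.21 massdir -33.05
inner gap 0.0207
(array([-0.0007, -0.0012,  0.0046]), array([ 0.0007, -0.0007, -0.0001]))
```

>>> carry_out:
  commands:
    - {"tx":-0.0007,"ty":-0.0012,"tz":0.0,"rx":0,"ry":0,"rz":0,"jaw":0.6}
    - {"tx":-0.0007,"ty":-0.0012,"tz":0.002,"rx":0,"ry":0,"rz":0,"jaw":0.6}
    - {"tx":-0.0007,"ty":-0.0012,"tz":0.004,"rx":0,"ry":0,"rz":0,"jaw":0.6}
    - {"tx":-0.0007,"ty":-0.0012,"tz":0.006,"rx":0,"ry":0,"rz":0,"jaw":0.6}
    - {"tx":-0.0007,"ty":-0.0012,"tz":0.006,"rx":0,"ry":0,"rz":0,"jaw":0.6}

```text
time: 10.82
position: [0.5137, -0.0835, 0.1149]
tool_rot: [-1.053, -2.958, -0.001]
ft_force: [-0.3, -0.1, -0.8]
grip_width: 0.606
```

```bash
python3 look.py h3 250 190;python3 -c "
from h import *
print(goal((.5142,-.0836,.114),50.8))"
```

```text
t 10.825 pos [ 0.5137 -0.0835  0.1149] yaw 50.79 z [-1.4e-03  9.0e-04 -1.0e+00] F [-0.29 -0.09 -0.83] w 52.72
t 10.925 pos [ 0.5138 -0.0836  0.1151] yaw 50.79 z [-1.e-03  9.e-04 -1.e+00] F [ 0.54 -0.21 -1.54] w 52.17
(array([-0.0003,  0.0002,  0.0011]), array([ 0.0001, -0.0013, -0.0001]))
```

View pics/h3z.png

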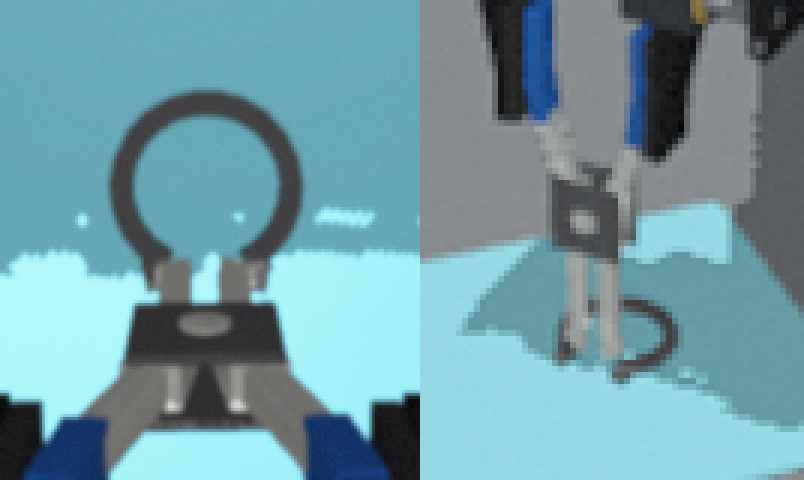

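>>> carry_out:
  commands:
    - {"tx":-0.0003,"ty":0.0002,"tz":0.0008,"rx":0,"ry":-0.0013,"rz":0,"jaw":0.6}
    - {"tx":-0.0003,"ty":0.0002,"tz":0.0015,"rx":0,"ry":-0.0013,"rz":0,"jaw":0.6}
    - {"tx":-0.0003,"ty":0.0002,"tz":0.0015,"rx":0,"ry":-0.0013,"rz":0,"jaw":0.6}

```text
time: 11.3
position: [0.5141, -0.0836, 0.1136]
tool_rot: [-1.054, -2.959, -0.0]
ft_force: [-0.1, 0.4, -2.1]
grip_width: 0.6
```

```bash
python3 look.py h4 250 190;python3 -c "
from h import *
print(goal((.5142,-.0836,.114),50.8)); ci=camera_info('scene');st=ctrl.get_state();p=st['position']
for z in (.002,.003,.006): print(proj(ci,[p[0],p[1],z]))"
```

```text
t 11.3 pos [ 0.5141 -0.0836  0.1136] yaw 50.79 z [-1.e-04  2.e-04 -1.e+00] F [-0.11  0.39 -2.07] w 52.23
t 11.4 pos [ 0.5142 -0.0836  0.1137] yaw 50.79 z [ 1.e-04  1.e-04 -1.e+00] F [ 0.57  0.12 -2.35] w 52.4
(array([ 0.    ,  0.    , -0.0003]), array([ 0.0002,  0.    , -0.0001]))
[277.84345486 250.34932922]
[277.84189086 250.01418425]
[277.83718911 249.00666517]
```

View pics/h4z.png

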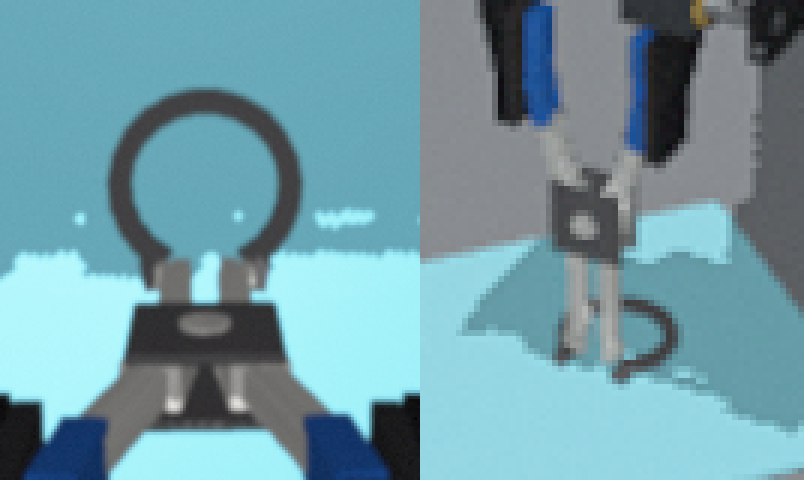

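>>> carry_out:
  commands:
    - {"tx":0,"ty":0,"tz":0.0007,"rx":0,"ry":0,"rz":0,"jaw":0.6}
    - {"tx":0,"ty":0,"tz":0.0013,"rx":0,"ry":0,"rz":0,"jaw":0.6}
    - {"tx":0,"ty":0,"tz":0.0013,"rx":0,"ry":0,"rz":0,"jaw":0.6}

```text
time: 11.78
position: [0.5141, -0.0836, 0.1123]
tool_rot: [-1.054, -2.959, -0.0]
ft_force: [-0.2, 0.0, -1.3]
grip_width: 0.604
```

```bash
python3 look.py h5 250 190
```

```text
t 11.775 pos [ 0.5141 -0.0836  0.1123] yaw 50.79 z [-1.e-04  1.e-04 -1.e+00] F [-0.17  0.05 -1.31] w 52.54
t 11.875 pos [ 0.5142 -0.0836  0.1123] yaw 50.8 z [ 0.e+00  1.e-04 -1.e+00] F [ 0.7  -0.46 -1.81] w 52.12
```

View pics/h5z.png

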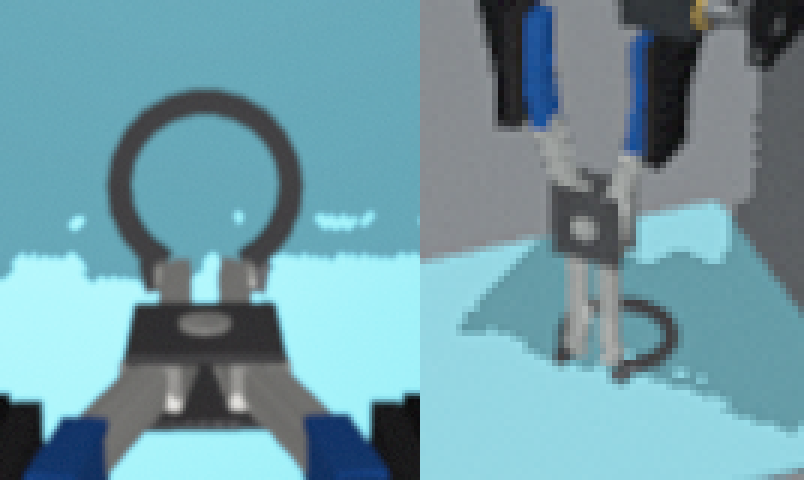

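>>> carry_out:
  commands:
    - {"tx":0,"ty":0,"tz":0.0007,"rx":0,"ry":0,"rz":0,"jaw":0.6}
    - {"tx":0,"ty":0,"tz":0.001,"rx":0,"ry":0,"rz":0,"jaw":0.6}
    - {"tx":0,"ty":0,"tz":0.001,"rx":0,"ry":0,"rz":0,"jaw":0.6}

```text
time: 12.25
position: [0.5142, -0.0836, 0.1113]
tool_rot: [1.054, 2.959, 0.0]
ft_force: [-0.3, -0.3, -1.9]
grip_width: 0.598
```

```bash
python3 -c "
from h import *
cur();get_image('top');cur()"
```

```text
t 12.25 pos [ 0.5142 -0.0836  0.1113] yaw 50.79 z [ 1.e-04  1.e-04 -1.e+00] F [-0.32 -0.34 -1.86] w 52.04
t 12.3 pos [ 0.5142 -0.0836  0.1113] yaw 50.79 z [-0.e+00  1.e-04 -1.e+00] F [ 0.01  0.19 -1.56] w 52.59
```

>>> carry_out:
  commands:
    - {"tx":0,"ty":0,"tz":0.0006,"rx":0,"ry":0,"rz":0,"jaw":0.6}
    - {"tx":0,"ty":0,"tz":0.001,"rx":0,"ry":0,"rz":0,"jaw":0.6}
    - {"tx":0,"ty":0,"tz":0.001,"rx":0,"ry":0,"rz":0,"jaw":0.6}

```text
time: 12.68
position: [0.5142, -0.0836, 0.1103]
tool_rot: [-1.054, -2.959, -0.0]
ft_force: [-0.2, -1.0, -2.0]
grip_width: 0.599
```

```bash
python3 look.py h6 250 190
```

```text
t 12.675 pos [ 0.5142 -0.0836  0.1103] yaw 50.79 z [ 0.e+00  1.e-04 -1.e+00] F [-0.18 -0.95 -1.99] w 52.13
t 12.775 pos [ 0.5142 -0.0836  0.1103] yaw 50.79 z [ 1.e-04  1.e-04 -1.e+00] F [ 0.81 -0.05 -1.86] w 52.61
```

View pics/h6z.png

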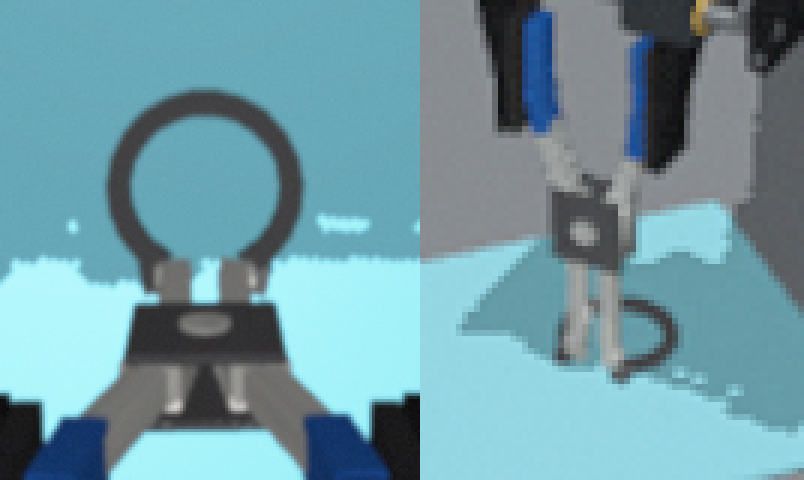

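>>> carry_out:
  commands:
    - {"tx":0,"ty":0,"tz":0.0006,"rx":0,"ry":0,"rz":0,"jaw":0.6}
    - {"tx":0,"ty":0,"tz":0.001,"rx":0,"ry":0,"rz":0,"jaw":0.6}
    - {"tx":0,"ty":0,"tz":0.001,"rx":0,"ry":0,"rz":0,"jaw":0.6}

```text
time: 13.15
position: [0.5144, -0.0837, 0.1096]
tool_rot: [1.054, 2.959, 0.0]
ft_force: [-0.4, -0.2, -0.1]
grip_width: 0.603
```

```bash
python3 look.py h7 250 190
```

```text
t 13.15 pos [ 0.5144 -0.0837  0.1096] yaw 50.79 z [ 6.e-04  0.e+00 -1.e+00] F [-0.4  -0.23 -0.14] w 52.43
t 13.25 pos [ 0.5144 -0.0837  0.1095] yaw 50.79 z [ 4.e-04  1.e-04 -1.e+00] F [-0.02 -0.21  0.88] w 52.3
```

>>> carry_out:
  commands:
    - {"tx":-0.0002,"ty":0,"tz":-0.0008,"rx":0,"ry":0,"rz":0,"jaw":0.59}
    - {"tx":-0.0002,"ty":0,"tz":-0.0008,"rx":0,"ry":0,"rz":0,"jaw":0.575}
    - {"tx":-0.0002,"ty":0,"tz":-0.0007,"rx":0,"ry":0,"rz":0,"jaw":0.56}
    - {"tx":-0.0002,"ty":0,"tz":-0.0006,"rx":0,"ry":0,"rz":0,"jaw":0.545}
    - {"tx":-0.0002,"ty":0,"tz":-0.0005,"rx":0,"ry":0,"rz":0,"jaw":0.53}
    - {"tx":-0.0002,"ty":0,"tz":-0.0004,"rx":0,"ry":0,"rz":0,"jaw":0.52}
    - {"tx":-0.0002,"ty":0,"tz":-0.0004,"rx":0,"ry":0,"rz":0,"jaw":0.52}
  grip_force: 30

```text
time: 14.12
position: [0.5145, -0.0842, 0.1101]
tool_rot: [1.054, 2.959, -0.0]
ft_force: [-1.5, -1.4, 3.8]
grip_width: 0.525
```

```bash
python3 look.py i1 250 190
```

```text
t 14.125 pos [ 0.5145 -0.0842  0.1101] yaw 50.78 z [ 5.e-04 -3.e-04 -1.e+00] F [-1.51 -1.38  3.81] w 45.67
t 14.225 pos [ 0.5145 -0.0842  0.1101] yaw 50.78 z [ 5.e-04 -3.e-04 -1.e+00] F [-1.43 -1.14  5.05] w 45.46
```

View pics/i1z.png

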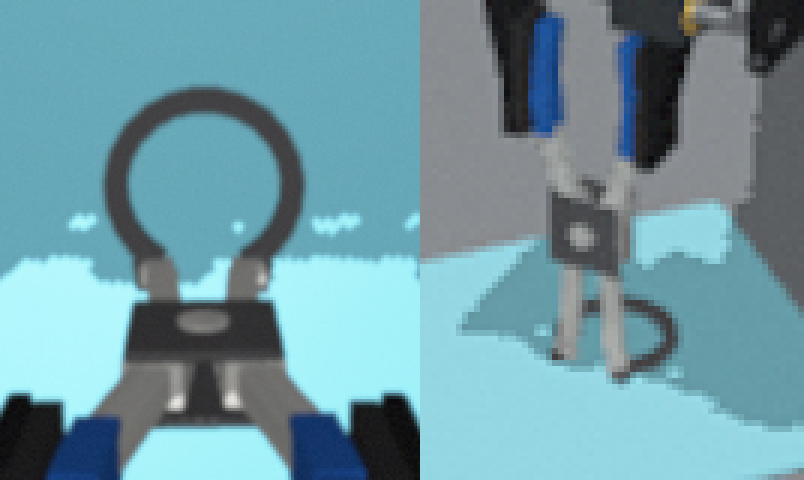

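>>> carry_out:
  commands:
    - {"tx":-0.0003,"ty":0.0003,"tz":-0.0008,"rx":0,"ry":0,"rz":0,"jaw":0.52}
    - {"tx":-0.0003,"ty":0.0003,"tz":-0.0012,"rx":0,"ry":0,"rz":0,"jaw":0.51}
    - {"tx":-0.0003,"ty":0.0003,"tz":-0.0012,"rx":0,"ry":0,"rz":0,"jaw":0.5}
    - {"tx":-0.0003,"ty":0.0003,"tz":-0.0012,"rx":0,"ry":0,"rz":0,"jaw":0.488}
    - {"tx":-0.0003,"ty":0.0003,"tz":-0.0012,"rx":0,"ry":0,"rz":0,"jaw":0.475}
    - {"tx":-0.0003,"ty":0.0003,"tz":-0.0012,"rx":0,"ry":0,"rz":0,"jaw":0.475}

```text
time: 14.98
position: [0.5147, -0.0836, 0.1108]
tool_rot: [-1.054, -2.959, -0.0]
ft_force: [-0.2, 0.3, -1.7]
grip_width: 0.479
```

```bash
python3 look.py i2 250 190
```

```text
t 14.975 pos [ 0.5147 -0.0836  0.1108] yaw 50.79 z [-0.e+00  2.e-04 -1.e+00] F [-0.23  0.31 -1.7 ] w 41.65
t 15.075 pos [ 0.5148 -0.0836  0.1109] yaw 50.79 z [ 0.e+00  2.e-04 -1.e+00] F [ 0.02 -0.75 -1.19] w 41.37
```

View pics/i2z.png

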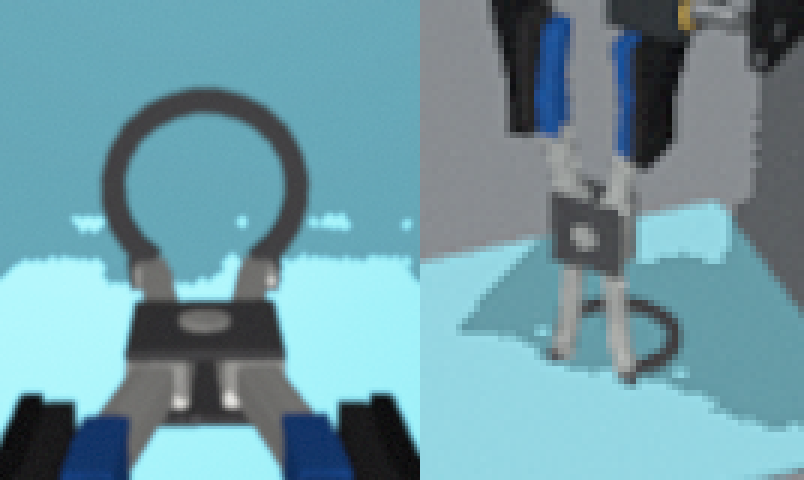

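>>> carry_out:
  commands:
    - {"tx":0,"ty":0,"tz":0.0001,"rx":0,"ry":0,"rz":0,"jaw":0.463}
    - {"tx":0,"ty":0,"tz":0.0003,"rx":0,"ry":0,"rz":0,"jaw":0.451}
    - {"tx":0,"ty":0,"tz":0.0004,"rx":0,"ry":0,"rz":0,"jaw":0.439}
    - {"tx":0,"ty":0,"tz":0.0005,"rx":0,"ry":0,"rz":0,"jaw":0.427}
    - {"tx":0,"ty":0,"tz":0.0006,"rx":0,"ry":0,"rz":0,"jaw":0.415}
    - {"tx":0,"ty":0,"tz":0.0006,"rx":0,"ry":0,"rz":0,"jaw":0.4}
    - {"tx":0,"ty":0,"tz":0.0006,"rx":0,"ry":0,"rz":0,"jaw":0.39}
    - {"tx":0,"ty":0,"tz":0.0006,"rx":0,"ry":0,"rz":0,"jaw":0.38}
  grip_force: 32

```text
time: 16.08
position: [0.5149, -0.0839, 0.1106]
tool_rot: [1.054, 2.959, 0.0]
ft_force: [-0.5, -0.3, 3.0]
grip_width: 0.404
```

```bash
python3 look.py i3 250 190
```

```text
t 16.075 pos [ 0.5149 -0.0839  0.1106] yaw 50.79 z [ 5.e-04 -1.e-04 -1.e+00] F [-0.51 -0.29  3.02] w 35.11
t 16.175 pos [ 0.515  -0.0839  0.1106] yaw 50.79 z [ 5.e-04 -1.e-04 -1.e+00] F [-0.46 -0.8   2.54] w 35.16
```

View pics/i3z.png

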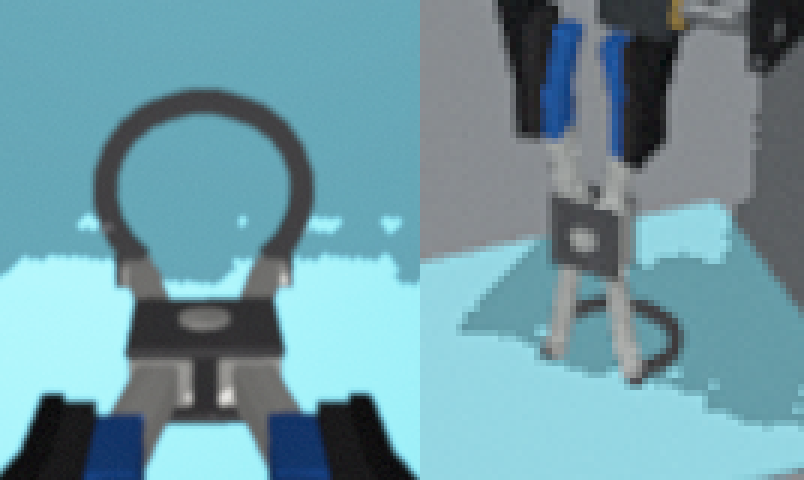

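>>> carry_out:
  commands:
    - {"tx":0,"ty":0,"tz":-0.001,"rx":0,"ry":0,"rz":0,"jaw":0.38}
    - {"tx":0,"ty":0,"tz":-0.003,"rx":0,"ry":0,"rz":0,"jaw":0.38}
    - {"tx":0,"ty":0,"tz":-0.007,"rx":0,"ry":0,"rz":0,"jaw":0.38}
    - {"tx":0,"ty":0,"tz":-0.014,"rx":0,"ry":0,"rz":0,"jaw":0.38}
    - {"tx":0,"ty":0,"tz":-0.023,"rx":0,"ry":0,"rz":0,"jaw":0.38}
    - {"tx":0,"ty":0,"tz":-0.034,"rx":0,"ry":0,"rz":0,"jaw":0.38}
    - {"tx":0,"ty":0,"tz":-0.045,"rx":0,"ry":0,"rz":0,"jaw":0.38}
    - {"tx":0,"ty":0,"tz":-0.052,"rx":0,"ry":0,"rz":0,"jaw":0.38}
    - {"tx":0,"ty":0,"tz":-0.055,"rx":0,"ry":0,"rz":0,"jaw":0.38}
    - {"tx":0,"ty":0,"tz":-0.055,"rx":0,"ry":0,"rz":0,"jaw":0.38}
    - {"tx":0,"ty":0,"tz":-0.055,"rx":0,"ry":0,"rz":0,"jaw":0.38}

```text
time: 17.55
position: [0.5145, -0.0836, 0.1649]
tool_rot: [-1.054, -2.959, 0.0]
ft_force: [0.3, 0.0, -2.6]
grip_width: 0.403
```

```bash
python3 look.py j1 245 170
```

```text
t 17.55 pos [ 0.5145 -0.0836  0.1649] yaw 50.8 z [-7.e-04  1.e-04 -1.e+00] F [ 0.29  0.05 -2.57] w 35.02
t 17.65 pos [ 0.5145 -0.0837  0.1649] yaw 50.79 z [-7.e-04  1.e-04 -1.e+00] F [-0.   -0.27 -1.02] w 35.41
```

View pics/j1z.png

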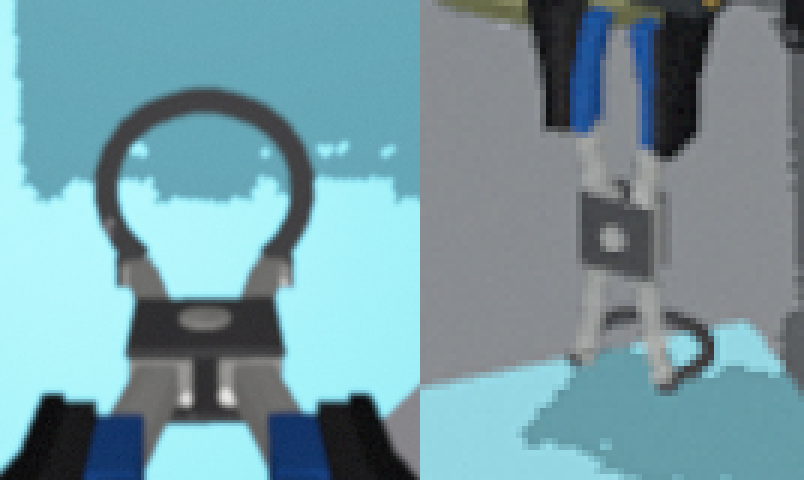

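```bash
python3 - <<'E'
from ringm import *
def meas(n,pos,rv,thr=105,zt=-.1046):
    ci=pickle.load(open(f"pics/{n}.pkl","rb"));im=cv2.imread(f"pics/{n}.png");R=Ro.from_rotvec(rv)
    m=(im.max(2)<thr).astype(np.uint8);m[:145]=0;m[208:]=0;m[:,:235]=0;m[:,325:]=0
    nn,l,st,c=cv2.connectedComponentsWithStats(m);k=1+st[1:,4].argmax();ys,xs=np.nonzero(l==k)
    W=np.array([R.inv().apply(onz(ci,(a,b),pos[2]+zt)-pos) for a,b in zip(xs,ys)])
    x=W[:,0];y=W[:,1]
    # back strip: |y|<3mm about the centre
    yc=(y.min()+y.max())/2
    s=(abs(y-yc)<.003);print(n,"y range",y.min().round(4),y.max().round(4),"yc",yc.round(4),"back x",np.percentile(x[s],2).round(4),x[s].max().round(4))
    b=W[x>x.max()-.016];f=least_squares(lambda p:np.linalg.norm(b[:,:2]-p[:2],axis=1)-p[2],[.02,0,.0215]);print("back arc fit",f.x.round(4))
meas("h7w",np.array([.5144,-.0837,.1095]),[1.054,2.959,0],zt=-.1035)
meas("i3w",np.array([.515,-.0839,.1106]),[1.054,2.959,0])
meas("j1w",np.array([.5145,-.0837,.1649]),[1.054,2.959,0])
E
```

```text
h7w y range -0.0237 0.0242 yc 0.0003 back x 0.0418 0.0468
back arc fit [0.0226 0.0001 0.0217]
i3w y range -0.0269 0.0266 yc -0.0002 back x 0.0416 0.0467
back arc fit [ 0.0175 -0.0002  0.0268]
j1w y range -0.0268 0.0266 yc -0.0001 back x 0.0425 0.0469
back arc fit [ 0.0179 -0.      0.0268]
```

```bash
python3 - <<'E'
from h import *
cur();print(goal((.5514,.2663,.25),50.8));print(goal((.5145,-.0837,.26),50.8))
E
```

```text
t 17.65 pos [ 0.5145 -0.0837  0.1649] yaw 50.79 z [-7.e-04  1.e-04 -1.e+00] F [-0.   -0.27 -1.02] w 35.41
(array([ 0.1927,  0.2945, -0.0851]), array([-0.0004, -0.0006, -0.0001]))
(array([ 0.    , -0.    , -0.0951]), array([-0.0004, -0.0006, -0.0001]))
```

>>> carry_out:
  commands:
    - {"tx":0,"ty":0,"tz":-0.015,"rx":0,"ry":0,"rz":0,"jaw":0.38}
    - {"tx":0.003,"ty":0.005,"tz":-0.04,"rx":0,"ry":0,"rz":0,"jaw":0.38}
    - {"tx":0.013,"ty":0.02,"tz":-0.07,"rx":0,"ry":0,"rz":0,"jaw":0.38}
    - {"tx":0.03,"ty":0.046,"tz":-0.093,"rx":0,"ry":0,"rz":0,"jaw":0.38}
    - {"tx":0.054,"ty":0.083,"tz":-0.1,"rx":0,"ry":0,"rz":0,"jaw":0.38}
    - {"tx":0.08,"ty":0.122,"tz":-0.1,"rx":0,"ry":0,"rz":0,"jaw":0.38}
    - {"tx":0.106,"ty":0.162,"tz":-0.1,"rx":0,"ry":0,"rz":0,"jaw":0.38}
    - {"tx":0.132,"ty":0.202,"tz":-0.1,"rx":0,"ry":0,"rz":0,"jaw":0.38}
    - {"tx":0.157,"ty":0.24,"tz":-0.1,"rx":0,"ry":0,"rz":0,"jaw":0.38}
    - {"tx":0.177,"ty":0.27,"tz":-0.095,"rx":0,"ry":0,"rz":0,"jaw":0.38}
    - {"tx":0.189,"ty":0.289,"tz":-0.088,"rx":0,"ry":0,"rz":0,"jaw":0.38}
    - {"tx":0.1927,"ty":0.2945,"tz":-0.085,"rx":0,"ry":0,"rz":0,"jaw":0.38}

```text
time: 19.15
position: [0.5513, 0.2672, 0.2498]
tool_rot: [-1.052, -2.96, 0.001]
ft_force: [-0.4, -0.8, -1.9]
grip_width: 0.402
```

>>> carry_out:
  commands:
    - {"tx":0,"ty":0,"tz":0,"rx":0,"ry":0,"rz":0,"jaw":0.38}
    - {"tx":0,"ty":0,"tz":0,"rx":0,"ry":0,"rz":0,"jaw":0.38}
    - {"tx":0,"ty":0,"tz":0,"rx":0,"ry":0,"rz":0,"jaw":0.38}

```text
time: 19.52
position: [0.5521, 0.2649, 0.251]
tool_rot: [1.057, 2.958, 0.001]
ft_force: [-1.4, -0.1, -1.3]
grip_width: 0.403
```

```bash
python3 look.py k1 395 140;python3 -c "
from h import *
print(goal((.5514,.2663,.25),50.8))"
```

```text
t 19.525 pos [0.5521 0.2649 0.251 ] yaw 50.68 z [ 8.e-04  3.e-04 -1.e+00] F [-1.36 -0.11 -1.26] w 35.06
t 19.625 pos [0.5519 0.2655 0.2508] yaw 50.73 z [ 6.e-04  4.e-04 -1.e+00] F [-0.65  0.4  -1.72] w 35.25
(array([0.0009, 0.0003, 0.0008]), array([ 0.0007,  0.0002, -0.0013]))
```

View pics/k1z.png

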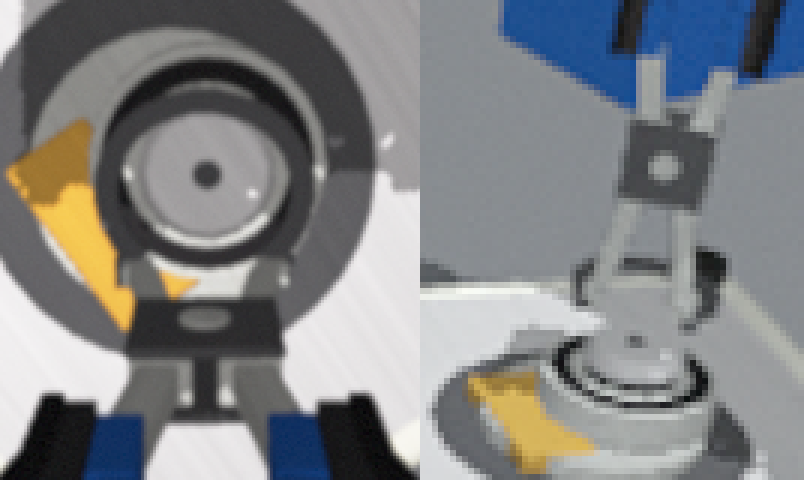

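```bash
cat > dot.py <<'E'
from h import *
import pickle,sys
def dot(n,pos,rv,x,y,z=.122):
    ci=pickle.load(open(f"pics/{n}.pkl","rb"));g=cv2.cvtColor(cv2.imread(f"pics/{n}.png"),cv2.COLOR_BGR2GRAY)
    p=g[y-8:y+9,x-8:x+9].astype(float);b=np.median(p);w=np.clip(b-25-p,0,None);Y,X=np.mgrid[-8:9,-8:9]
    d=np.array([x+(w*X).sum()/w.sum(),y+(w*Y).sum()/w.sum()])
    W=onz(ci,d,z);print("dot",d,W,"in tool",Ro.from_rotvec(rv).inv().apply(W-pos).round(4))
E
python3 - <<'E'
from dot import *
st=ctrl.get_state()
for z in (.121,.122,.123): dot("k1w",np.array([.5521,.2649,.2510]),st["tool_rot"],210+207//3,120+175//3,z)
E
```

```text
dot [278.54957648 177.83158944] [0.53591907 0.27916337 0.121     ] in tool [0.0216 0.0007 0.13  ]
dot [278.54957648 177.83158944] [0.53577781 0.27927881 0.122     ] in tool [0.0218 0.0007 0.129 ]
dot [278.54957648 177.83158944] [0.53563654 0.27939425 0.123     ] in tool [0.0219 0.0007 0.128 ]
```

```bash
python3 -c "
from h import *
print(goal((.5516,.2663,.236),50.8))"
```

```text
(array([0.0007, 0.0004, 0.0148]), array([ 0.0007,  0.0002, -0.0013]))
```

>>> carry_out:
  commands:
    - {"tx":0.0007,"ty":0.0004,"tz":0.004,"rx":0.0007,"ry":0,"rz":-0.0013,"jaw":0.38}
    - {"tx":0.0007,"ty":0.0004,"tz":0.009,"rx":0.0007,"ry":0,"rz":-0.0013,"jaw":0.38}
    - {"tx":0.0007,"ty":0.0004,"tz":0.013,"rx":0.0007,"ry":0,"rz":-0.0013,"jaw":0.38}
    - {"tx":0.0007,"ty":0.0004,"tz":0.0148,"rx":0.0007,"ry":0,"rz":-0.0013,"jaw":0.38}
    - {"tx":0.0007,"ty":0.0004,"tz":0.0148,"rx":0.0007,"ry":0,"rz":-0.0013,"jaw":0.38}
    - {"tx":0.0007,"ty":0.0004,"tz":0.0148,"rx":0.0007,"ry":0,"rz":-0.0013,"jaw":0.38}

```text
time: 20.38
position: [0.5514, 0.2671, 0.2358]
tool_rot: [1.052, 2.96, -0.0]
ft_force: [-1.0, -0.7, -1.9]
grip_width: 0.399
```

```bash
python3 look.py k2 395 140;python3 - <<'E'
from dot import *
st=cur()
dot("k2w",st["position"],st["tool_rot"],279,180,.122)
print(goal((.5516,.2663,.229),50.8))
E
```

```text
t 20.375 pos [0.5514 0.2671 0.2358] yaw 50.87 z [-1.e-04 -3.e-04 -1.e+00] F [-0.98 -0.66 -1.94] w 34.75
t 20.475 pos [0.5514 0.2671 0.2358] yaw 50.87 z [-1.e-04 -2.e-04 -1.e+00] F [ 0.77  0.34 -1.68] w 34.96
t 20.475 pos [0.5514 0.2671 0.2358] yaw 50.87 z [-1.e-04 -2.e-04 -1.e+00] F [ 0.77  0.34 -1.68] w 34.96
dot [277.26705829 183.79168549] [0.53584729 0.27933537 0.122     ] in tool [ 0.0198 -0.0003  0.1138]
(array([-0.0006, -0.0005,  0.0068]), array([-0.0002,  0.0001,  0.0012]))
```

View pics/k2z.png

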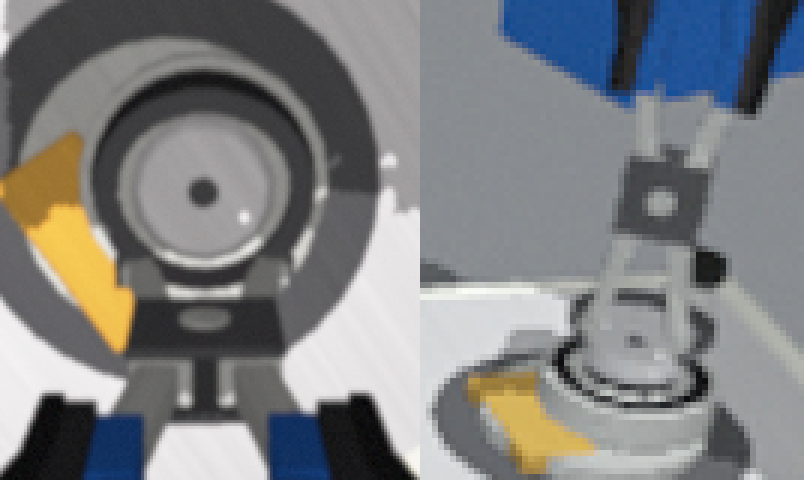

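>>> carry_out:
  commands:
    - {"tx":-0.0007,"ty":-0.0003,"tz":0.001,"rx":0,"ry":0,"rz":0.001,"jaw":0.38}
    - {"tx":-0.0007,"ty":-0.0003,"tz":0.003,"rx":0,"ry":0,"rz":0.001,"jaw":0.38}
    - {"tx":-0.0007,"ty":-0.0003,"tz":0.005,"rx":0,"ry":0,"rz":0.001,"jaw":0.38}
    - {"tx":-0.0007,"ty":-0.0003,"tz":0.0065,"rx":0,"ry":0,"rz":0.001,"jaw":0.38}
    - {"tx":-0.0007,"ty":-0.0003,"tz":0.0065,"rx":0,"ry":0,"rz":0.001,"jaw":0.38}
    - {"tx":-0.0007,"ty":-0.0003,"tz":0.0065,"rx":0,"ry":0,"rz":0.001,"jaw":0.38}

```text
time: 21.22
position: [0.5517, 0.2664, 0.2292]
tool_rot: [-1.054, -2.96, 0.001]
ft_force: [0.5, -0.6, -1.4]
grip_width: 0.4
```

```bash
python3 look.py k3 395 150;python3 - <<'E'
from dot import *
st=cur()
dot("k3w",st["position"],st["tool_rot"],278,185,.122)
E
```

```text
t 21.225 pos [0.5517 0.2664 0.2292] yaw 50.81 z [-2.e-04 -3.e-04 -1.e+00] F [ 0.45 -0.64 -1.36] w 34.76
t 21.325 pos [0.5517 0.2664 0.2292] yaw 50.81 z [-2.e-04 -3.e-04 -1.e+00] F [ 0.18  1.74 -1.65] w 34.95
t 21.325 pos [0.5517 0.2664 0.2292] yaw 50.81 z [-2.e-04 -3.e-04 -1.e+00] F [ 0.18  1.74 -1.65] w 34.95
dot [277.71428571 184.72794277] [0.53588344 0.27930796 0.122     ] in tool [0.0205 0.     0.1072]
```

View pics/k3z.png

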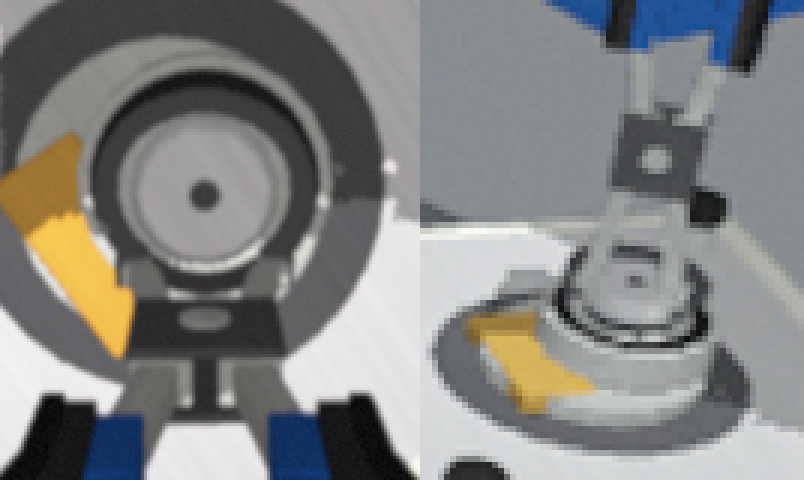

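>>> carry_out:
  commands:
    - {"tx":0,"ty":-0.0003,"tz":0.0005,"rx":0,"ry":0,"rz":0,"jaw":0.38}
    - {"tx":0,"ty":-0.0003,"tz":0.0015,"rx":0,"ry":0,"rz":0,"jaw":0.38}
    - {"tx":0,"ty":-0.0003,"tz":0.0025,"rx":0,"ry":0,"rz":0,"jaw":0.38}
    - {"tx":0,"ty":-0.0003,"tz":0.0035,"rx":0,"ry":0,"rz":0,"jaw":0.38}
    - {"tx":0,"ty":-0.0003,"tz":0.004,"rx":0,"ry":0,"rz":0,"jaw":0.38}
    - {"tx":0,"ty":-0.0003,"tz":0.004,"rx":0,"ry":0,"rz":0,"jaw":0.38}

```text
time: 22.08
position: [0.5514, 0.2661, 0.225]
tool_rot: [-1.054, -2.959, 0.001]
ft_force: [-0.0, -0.5, -2.2]
grip_width: 0.401
```

```bash
python3 look.py k4 395 150;python3 - <<'E'
from dot import *
st=cur()
dot("k4w",st["position"],st["tool_rot"],278,186,.122)
E
```

```text
t 22.075 pos [0.5514 0.2661 0.225 ] yaw 50.81 z [-5.e-04 -5.e-04 -1.e+00] F [-0.02 -0.53 -2.24] w 34.86
t 22.175 pos [0.5515 0.2662 0.2251] yaw 50.81 z [-4.e-04 -4.e-04 -1.e+00] F [-0.75  0.21 -2.01] w 34.89
t 22.175 pos [0.5515 0.2662 0.2251] yaw 50.81 z [-4.e-04 -4.e-04 -1.e+00] F [-0.75  0.21 -2.01] w 34.89
dot [278.13258957 185.79939927] [0.53582201 0.27929353 0.122     ] in tool [0.0204 0.0004 0.1031]
```

View pics/k4z.png

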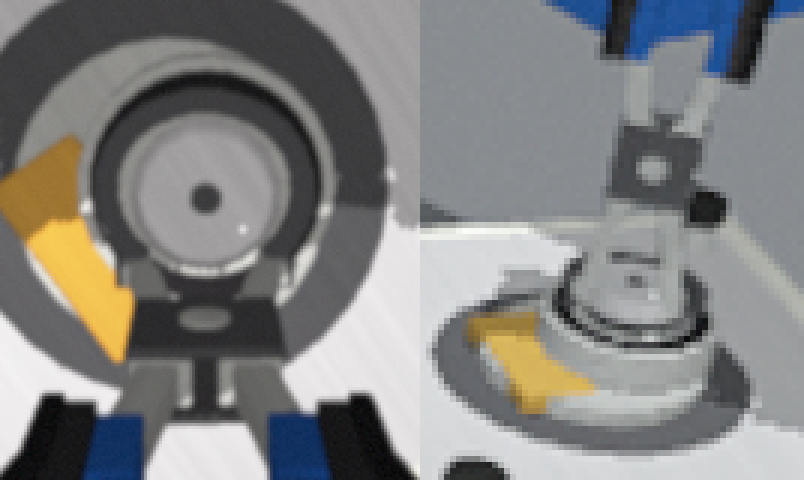

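>>> carry_out:
  commands:
    - {"tx":0,"ty":0.0001,"tz":0.001,"rx":0,"ry":0,"rz":0,"jaw":0.38}
    - {"tx":0,"ty":0.0001,"tz":0.002,"rx":0,"ry":0,"rz":0,"jaw":0.38}
    - {"tx":0,"ty":0.0001,"tz":0.003,"rx":0,"ry":0,"rz":0,"jaw":0.38}
    - {"tx":0,"ty":0.0001,"tz":0.004,"rx":0,"ry":0,"rz":0,"jaw":0.38}
    - {"tx":0,"ty":0.0001,"tz":0.005,"rx":0,"ry":0,"rz":0,"jaw":0.38}
    - {"tx":0,"ty":0.0001,"tz":0.005,"rx":0,"ry":0,"rz":0,"jaw":0.38}

```text
time: 22.92
position: [0.5515, 0.2662, 0.2199]
tool_rot: [-1.053, -2.959, 0.001]
ft_force: [-0.0, -0.4, -1.7]
grip_width: 0.399
```

```bash
python3 look.py k5 395 150;python3 - <<'E'
from dot import *
st=cur()
dot("k5w",st["position"],st["tool_rot"],278,187,.122)
E
```

```text
t 22.925 pos [0.5515 0.2662 0.2199] yaw 50.81 z [-6.e-04 -5.e-04 -1.e+00] F [-0.03 -0.39 -1.67] w 34.69
t 23.025 pos [0.5516 0.2662 0.2201] yaw 50.81 z [-3.e-04 -4.e-04 -1.e+00] F [-0.03 -0.22 -1.82] w 35.14
t 23.025 pos [0.5516 0.2662 0.2201] yaw 50.81 z [-3.e-04 -4.e-04 -1.e+00] F [-0.03 -0.22 -1.82] w 35.14
dot [278.11924342 187.25986842] [0.5358825  0.27931313 0.122     ] in tool [0.0204 0.0003 0.0981]
```

View pics/k5z.png

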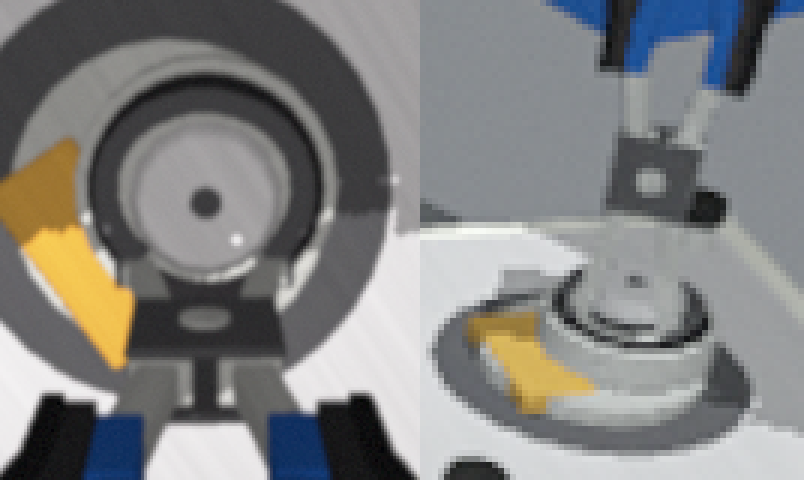

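>>> carry_out:
  commands:
    - {"tx":0,"ty":0.0001,"tz":0.0005,"rx":0,"ry":0,"rz":0,"jaw":0.38}
    - {"tx":0,"ty":0.0001,"tz":0.001,"rx":0,"ry":0,"rz":0,"jaw":0.38}
    - {"tx":0,"ty":0.0001,"tz":0.0015,"rx":0,"ry":0,"rz":0,"jaw":0.38}
    - {"tx":0,"ty":0.0001,"tz":0.0015,"rx":0,"ry":0,"rz":0,"jaw":0.38}

```text
time: 23.52
position: [0.5516, 0.2663, 0.2185]
tool_rot: [-1.053, -2.959, 0.001]
ft_force: [0.4, 0.8, -1.4]
grip_width: 0.405
```

>>> carry_out:
  commands:
    - {"tx":0,"ty":0,"tz":0.0005,"rx":0,"ry":0,"rz":0,"jaw":0.38}
    - {"tx":0,"ty":0,"tz":0.001,"rx":0,"ry":0,"rz":0,"jaw":0.38}
    - {"tx":0,"ty":0,"tz":0.001,"rx":0,"ry":0,"rz":0,"jaw":0.38}

```text
time: 23.9
position: [0.5516, 0.2663, 0.2175]
tool_rot: [-1.053, -2.959, 0.001]
ft_force: [-0.6, -0.2, -2.2]
grip_width: 0.403
```

>>> carry_out:
  commands:
    - {"tx":0,"ty":0,"tz":0.0005,"rx":0,"ry":0,"rz":0,"jaw":0.38}
    - {"tx":0,"ty":0,"tz":0.0008,"rx":0,"ry":0,"rz":0,"jaw":0.38}
    - {"tx":0,"ty":0,"tz":0.0008,"rx":0,"ry":0,"rz":0,"jaw":0.38}

```text
time: 24.28
position: [0.5516, 0.2663, 0.2168]
tool_rot: [-1.054, -2.959, 0.001]
ft_force: [-0.8, -0.7, -2.4]
grip_width: 0.398
```

>>> carry_out:
  commands:
    - {"tx":0,"ty":0,"tz":0.0004,"rx":0,"ry":0,"rz":0,"jaw":0.38}
    - {"tx":0,"ty":0,"tz":0.0008,"rx":0,"ry":0,"rz":0,"jaw":0.38}
    - {"tx":0,"ty":0,"tz":0.0008,"rx":0,"ry":0,"rz":0,"jaw":0.38}

```text
time: 24.65
position: [0.5516, 0.2663, 0.2159]
tool_rot: [-1.053, -2.959, 0.001]
ft_force: [0.4, 0.0, -1.6]
grip_width: 0.404
```

```bash
python3 look.py k6 395 150
```

```text
t 24.65 pos [0.5516 0.2663 0.2159] yaw 50.81 z [-3.e-04 -4.e-04 -1.e+00] F [ 0.36  0.03 -1.59] w 35.11
t 24.75 pos [0.5516 0.2663 0.216 ] yaw 50.81 z [-3.e-04 -4.e-04 -1.e+00] F [ 0.5  -0.26 -1.25] w 35.49
```

View pics/k6z.png

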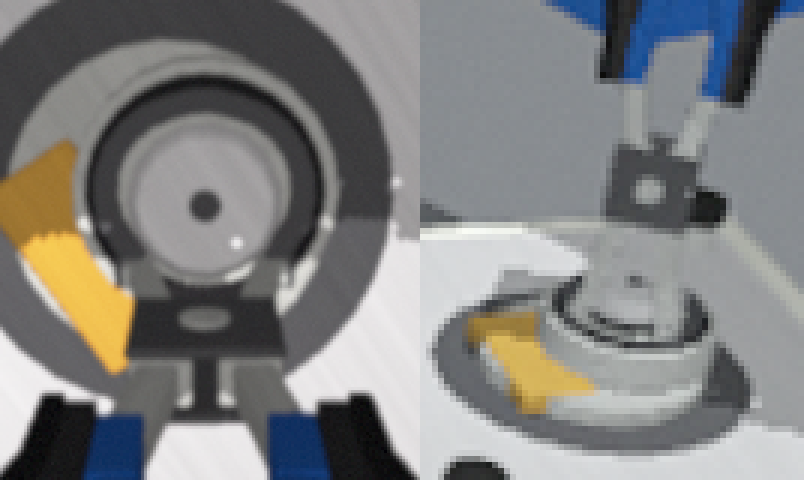

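>>> carry_out:
  commands:
    - {"tx":0,"ty":0,"tz":0.0004,"rx":0,"ry":0,"rz":0,"jaw":0.38}
    - {"tx":0,"ty":0,"tz":0.0008,"rx":0,"ry":0,"rz":0,"jaw":0.38}
    - {"tx":0,"ty":0,"tz":0.0008,"rx":0,"ry":0,"rz":0,"jaw":0.38}

```text
time: 25.12
position: [0.5518, 0.2663, 0.2157]
tool_rot: [1.054, 2.959, -0.0]
ft_force: [-0.6, -0.6, 1.6]
grip_width: 0.399
```

```bash
python3 -c "
from h import *
cur();get_image('top');cur();get_image('top');cur()"
```

```text
t 25.125 pos [0.5518 0.2663 0.2157] yaw 50.8 z [ 1.e-04 -2.e-04 -1.e+00] F [-0.59 -0.62  1.59] w 34.74
t 25.175 pos [0.5517 0.2663 0.2156] yaw 50.81 z [ 0.e+00 -2.e-04 -1.e+00] F [-0.47 -0.03  2.81] w 35.41
t 25.225 pos [0.5518 0.2663 0.2156] yaw 50.81 z [ 1.e-04 -1.e-04 -1.e+00] F [-0.99  0.36  1.37] w 34.93
```

>>> carry_out:
  commands:
    - {"tx":0,"ty":0,"tz":-0.0003,"rx":0,"ry":0,"rz":0,"jaw":0.38}
    - {"tx":0,"ty":0,"tz":-0.0003,"rx":0,"ry":0,"rz":0,"jaw":0.38}
    - {"tx":0,"ty":0,"tz":-0.0003,"rx":0,"ry":0,"rz":0,"jaw":0.38}
    - {"tx":0,"ty":0,"tz":-0.0003,"rx":0,"ry":0,"rz":0,"jaw":0.38}

```text
time: 25.72
position: [0.5517, 0.2663, 0.2156]
tool_rot: [1.054, 2.96, -0.0]
ft_force: [-0.5, -0.3, 2.4]
grip_width: 0.403
```

```bash
python3 look.py k7 395 160; python3 - <<'E'
from dot import *
st=cur()
dot("k7w",st["position"],st["tool_rot"],278,189,.122)
a=cv2.imread("pics/k7w.png");cv2.imwrite("pics/k7zz.png",crop(a,230,135,100,85,7))
E
```

```text
t 25.725 pos [0.5517 0.2663 0.2156] yaw 50.81 z [-1.e-04 -3.e-04 -1.e+00] F [-0.51 -0.25  2.35] w 35.05
t 25.825 pos [0.5517 0.2663 0.2156] yaw 50.81 z [-1.e-04 -3.e-04 -1.e+00] F [ 0.07 -0.88  0.93] w 35.24
t 25.825 pos [0.5517 0.2663 0.2156] yaw 50.81 z [-1.e-04 -3.e-04 -1.e+00] F [ 0.07 -0.88  0.93] w 35.24
dot [277.73507387 188.25075896] [0.53583744 0.27936412 0.122     ] in tool [0.0206 0.0001 0.0936]
```

View pics/k7zz.png

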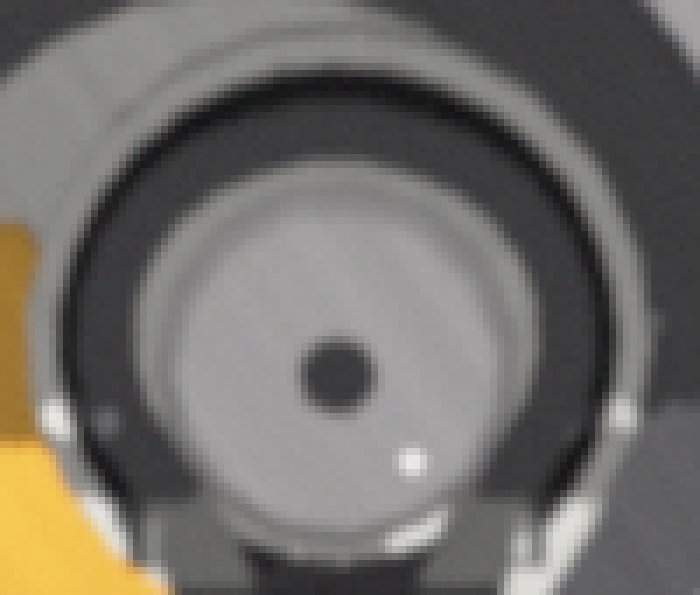

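View pics/k7z.png

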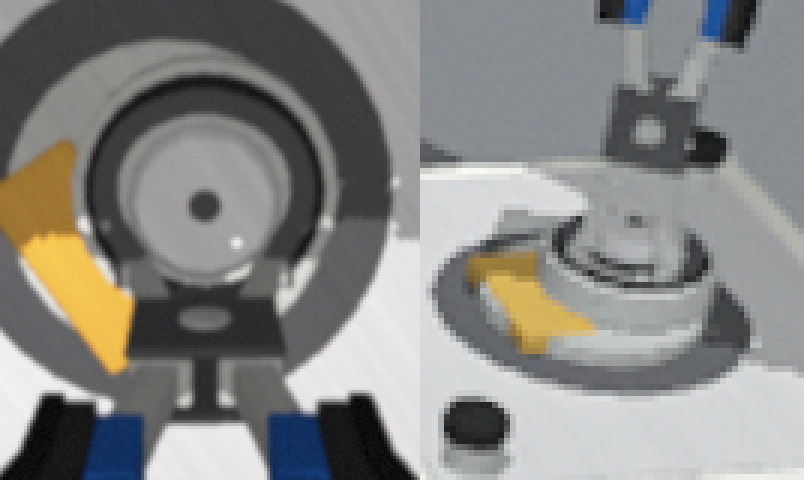

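```bash
python3 - <<'E'
from h import *
cur();print(ctrl.close_job());cur()
E
```

```text
t 25.825 pos [0.5517 0.2663 0.2156] yaw 50.81 z [-1.e-04 -3.e-04 -1.e+00] F [ 0.07 -0.88  0.93] w 35.24
the job is handed in; nothing more can be done
None
the job is handed in; nothing more can be done
```

I took the pliers from the holder, hooked the ring nearest the robot, spread it to the stop and slid it over the stub until it rested lightly on the bearing. I handed the job in at 25.8 s of the 51 s allowed, with the pliers still squeezed. The hand-in reported no verdict.

Last checks before handing in:
- **Spread:** the grips stood 35 mm apart under a 32 N grip setting, which is at the stop (36 mm nominal). The wrist picture showed the ring spread and looking level round the stub.
- **Centring:** the stub's axis lay 20.6 mm ahead of the tool centre against 20.5 mm wanted, and 0.1 mm to the side. That puts the ring's origin about 2 mm from the axis, as intended.
- **Contact:** I felt light contact with the bearing, about 3 N. The ring slid down the stub without catching.
- **Height:** contact came about 1 mm lower than the bearing top I had measured with the camera (about 0.107 m against 0.108 m). This was the only disagreement, and it is within the camera calibration and the allowed range.
- **Not re-checked:** I did not re-measure the petri dish, slide box and worn bearing at the end. The robot's path stayed well clear of all three.

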